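# Gauge two jar sleeves and sort them by fit

## Robot

A 6-joint arm with a two-finger parallel gripper is mounted at the origin on a cart in front of the work surface, level with it; the furniture and walls round the work are solid. World frame = base frame: x ahead of the robot, y to its left, z up, the work surface at z = 0. Lengths are in m, angles in rad, forces in N, time in s.
With the tool pointing down it reaches from about 0.35 to 0.775 m from the base axis. Payload 5.5 kg.
Tool frame: the origin (TCP) lies between the finger pads; the fingertips stand 19 mm ahead of it and the grasp point (between the pads) is the TCP (ctrl.tcp_to_tips is the distance from the TCP to the fingertips, in m); x points along the fingers, y is the direction in which the jaws open and shut, and the axes are right-handed (so a half turn about x gives the same grasp; the last joint's range is limited). The gripper opens to 85 mm and grips with 20 to 120 N. Pads are 22 mm wide; open, the fingers measure 114 mm over their backs; the gripper's body (76 mm by 85 mm) begins 54 mm behind the grasp point. The pads swing forward as they close: fully open they stand 13 mm farther back than shut.
Start: joints at [1.119, 0.313, 0.046, 1.304, 0, 1.431], TCP at [0.176, 0.547, 0.217] pointing down, gripper open.
Joint ranges: [-2.76, 2.76], [-0.86, 1.69], [-1.03, 1.26], [-2.2, 2.34], [-1.47, 1.5], [-3.14, 3.14]. Speed limits (rad/s): [2.57, 2.57, 3.14, 3.14, 3.14, 3.14].

## Interface

Orientations are given as a unit quaternion [x, y, z, w].
In Python, from bench import ctrl gives the robot as it stands.
- The arm moves only by the tool send_rows, never from a script. Its argument "moves" is a list of rows, each a list of 3 entries, a list of its own where there are three numbers: the shift along the world's x, y, z in cm, then the turn about the world's z in rad, then the closure, from 0 (fully open) to 1 (shut). A call has 1 to 8 rows; each row shifts and turns the pose as measured when the row begins; what a row does not reach is not made up. A row lasts 1/10 s, in which the tool goes at most 50 mm and 8.59 degrees, less where a joint would pass 70% of its speed; a pose out of reach is approached as far as the arm can. A call is refused whole if a number of a shift passes 5 or a number of a turn 0.15, either way. A call with a gripper value outside its range is refused whole. The fingers move at their own pace and stop on an object; the grip force is fixed at half the most. Time passes only in rows, so rows that do not move let the fingers close. It gives the time, the measured TCP pose, the force and the opening at its end, in the units of the state.
- ctrl.get_obs(): the state, without advancing time (a new reading comes with each control period).
- ctrl.get_image(name): name is "scene" or "top" or "wrist"; returns the picture (384x512x3 uint8, red, green, blue); there is no depth.
- ctrl.get_calibration(name): a dict with "fov_y" (degrees; the focal length in pixels is half the picture's height over the tangent of half this angle, whatever the lens; pixels are square), "cx", "cy" (the principal point, pixels), "world_to_cam" (4x4, takes a point from world to camera coordinates); the wrist camera has in their place "T_tool_cam" (4x4, takes a point from camera to tool coordinates, whose origin is the TCP and whose axes are the tool frame's). Camera axes: x right, y up, looking along -z (the intrinsics and any distortion apply to the point x, -y, -z); pixel columns grow to the right and rows downward; lengths in m; the calibration is good to about 2 mm. A picture is of the moment at which its call begins: read the wrist's pose just before it. get_calibration takes no time and is no camera call.
- ctrl.finish_job(): hands the job in, once; it reports no verdict.
The state is a dict: "time_s": time; "q": joint angles; "joint_vel": joint speeds; "joint_efforts": joint torques, N m; "tool_pos": TCP position; "eef_rot": TCP orientation; "ft_force": force on the tool from outside, world axes, zero at the start; "torque": the same for the moment, N m; "width": finger opening in m.
Only numpy, scipy, OpenCV 4.12 (cv2) and the standard library are available. Lean on these libraries where they do the work, as an engineer would, in place of code of your own. Each camera call takes 0.05 s, during which the arm holds its last target.

## Task

Two white card slip-on sleeves must be checked on the fit gauge. Take one, slide it gently along the gauge's level pin as far as it will go, pull it off again and put it away before doing the same with the other: a sleeve that slides right home against the gauge's back board goes into the slatted wooden crate, and the one that jams part way goes into the low solid-walled dark tray, each lying flat on the bottom. Don't ram a sleeve that jams, and leave the other goods where they stand.

Things in the scene. Friction and masses are not known exactly. Their poses are not given: they have to be found in the camera images.
- sleeve_a: a square white card sleeve, open at both ends, 100 mm long, 56 x 56 mm outside, opening 47 x 47 mm, about 80 g. Origin: centre of its underside; x runs along the sleeve, z up; ends alike. Both sleeves look the same outside: in one of the two, which is not told, an over-thick inner band (30 mm long, half way along, opening 32 mm) stops the gauge pin after 35 mm
- sleeve_a_mid (a point): the middle of sleeve_a, on its long axis, 28 mm above its underside
- sleeve_b: a square white card sleeve, open at both ends, 100 mm long, 56 x 56 mm outside, opening 47 x 47 mm, about 80 g. Origin: centre of its underside; x runs along the sleeve, z up; ends alike. Both sleeves look the same outside: in one of the two, which is not told, an over-thick inner band (30 mm long, half way along, opening 32 mm) stops the gauge pin after 35 mm
- sleeve_b_mid (a point): the middle of sleeve_b, on its long axis, 28 mm above its underside
- gauge: the fit gauge, fixed: dark wood 150 x 100 x 14 mm base (110 mm of it on the -x side of the origin), upright back board 80 mm wide, 16 mm thick, 160 mm high, and a round level metal pin, 41 mm in diameter and 85 mm long (last 7 mm tapered to 33 mm), standing out of the board along the gauge's -x, roughly towards the robot, its axis 110 mm above the counter. Origin: on the counter below the pin's root
- gauge_root (a point): the pin's root: on its axis, at the face of the back board; x as the gauge's (the pin points along -x). A fitting sleeve slides 85 mm on and touches the board, its middle then 50 mm from here; the other jams with the pin 35 mm inside, its middle 100 mm from here
- crate: the crate for fitting sleeves, fixed: light wood, open, slatted sides, 154 (x) x 134 (y) x 48 mm high, walls and floor 6 mm thick. Origin: centre of its underside
- crate_in (a point): centre of the crate's inner floor (142 x 122 mm), axes as the crate's
- tray: the tray for rejected sleeves, fixed: dark wood, open, low solid walls, 154 (x) x 134 (y) x 26 mm high, walls and floor 6 mm thick. Origin: centre of its underside
- tray_in (a point): centre of the tray's inner floor (142 x 122 mm), axes as the tray's
- bottle: a dark bottle, 57 mm in diameter, 178 mm high, standing; a bystander. Origin: centre of its underside
- kraft_carton: a plain brown carton, 61 x 66 x 98 mm, standing; a bystander. Origin: centre of its underside
- soap_box: a pale soap carton, 56 x 78 x 26 mm, lying; a bystander. Origin: centre of its underside. Behind it, from x = 0.42 m and between y = -0.26 and 0.09 m, stands a fixed display: 170 mm high, and from x = 0.62 m up to 350 mm; beyond y = -0.44 m, from x = 0.49 m, a crate with goods up to 400 mm high

How it is judged:
On the way, in this order (a step that is already met when the one before it is completed fails the run):
1. one of the sleeves has been slid onto the gauge pin as far as it will go: home against the back board, or to where it jams (within 7 mm) (((x of sleeve_a_mid in the frame of gauge_root between -0.057 and -0.044 m and y of sleeve_a_mid in the frame of gauge_root between -0.008 and 0.008 m and z of sleeve_a_mid in the frame of gauge_root between -0.008 and 0.008 m and angle between the x axis of sleeve_a and the x axis of gauge, either way round below 0.14 rad) or (x of sleeve_b_mid in the frame of gauge_root between -0.107 and -0.093 m and y of sleeve_b_mid in the frame of gauge_root between -0.008 and 0.008 m and z of sleeve_b_mid in the frame of gauge_root between -0.008 and 0.008 m and angle between the x axis of sleeve_b and the x axis of gauge, either way round below 0.14 rad))), for 0.1 s.
2. that sleeve lies in its container, and the other has been slid onto the gauge pin as far as it will go ((((x of sleeve_a_mid in the frame of crate_in between -0.045 and 0.045 m and y of sleeve_a_mid in the frame of crate_in between -0.035 and 0.035 m and z of sleeve_a_mid in the frame of crate_in between 0.02 and 0.036 m) and (x of sleeve_b_mid in the frame of gauge_root between -0.107 and -0.093 m and y of sleeve_b_mid in the frame of gauge_root between -0.008 and 0.008 m and z of sleeve_b_mid in the frame of gauge_root between -0.008 and 0.008 m and angle between the x axis of sleeve_b and the x axis of gauge, either way round below 0.14 rad)) or ((x of sleeve_b_mid in the frame of tray_in between -0.045 and 0.045 m and y of sleeve_b_mid in the frame of tray_in between -0.035 and 0.035 m and z of sleeve_b_mid in the frame of tray_in between 0.02 and 0.036 m) and (x of sleeve_a_mid in the frame of gauge_root between -0.057 and -0.044 m and y of sleeve_a_mid in the frame of gauge_root between -0.008 and 0.008 m and z of sleeve_a_mid in the frame of gauge_root between -0.008 and 0.008 m and angle between the x axis of sleeve_a and the x axis of gauge, either way round below 0.14 rad)))), for 0.1 s.
At the end, for the whole second after the job is handed in: Sleeve_a, which fits, lies flat in the slatted crate; sleeve_b, which jams, lies flat in the low tray: each one's middle within 45 mm (x) and 35 mm (y) of the middle of the floor and 20 to 36 mm above it, both at rest (x of sleeve_a_mid in the frame of crate_in between -0.045 and 0.045 m and y of sleeve_a_mid in the frame of crate_in between -0.035 and 0.035 m and z of sleeve_a_mid in the frame of crate_in between 0.02 and 0.036 m and x of sleeve_b_mid in the frame of tray_in between -0.045 and 0.045 m and y of sleeve_b_mid in the frame of tray_in between -0.035 and 0.035 m and z of sleeve_b_mid in the frame of tray_in between 0.02 and 0.036 m and linear speed of each of sleeve_a, sleeve_b below 0.02 m/s); the robot touches nothing.
It fails at once if a sleeve is rammed onto the gauge (more than 45 N) (contact force between any of sleeve_a, sleeve_b and gauge above 45 N).
It fails at once if the bottle, the brown carton or the pale soap carton is moved by more than 40 mm or the bottle tipped (distance of any of bottle, kraft_carton, soap_box from where it was at the start of the episode above 0.04 m or angle between bottle's own z axis and vertical above 0.5 rad).
It also fails if it takes over 72 s, if anything falls off the work surface, if the arm or the gripper's body presses on something with over 40 N, if the wrist force passes 120 N, or if a joint passes its speed limit or range.

## Working session

There is one attempt and no reset: what is moved stays moved. The work goes in short steps, Python scripts to look and compute and a tool call to move; the robot and the scene stay as the last step left them, time stands still between calls to the robot, and variables do not carry over. Pictures are saved under pics/ and viewed, and the job is handed in when it is done.

Besides the shell and the picture viewer there is one more tool, called after "Emit:" in YAML: its name, and indented under it one key for each argument. send_rows: Moves the arm, as the interface text tells. Its arguments: {"type":"object","properties":{"moves":{"type":"array","items":{"type":"array"}}},"required":["moves"]}

```bash
mkdir -p pics; ls; python3 - <<'E'
from bench import ctrl
import cv2,json,numpy as np
for n in ["scene","top","wrist"]:
    cv2.imwrite(f"pics/{n}0.png",ctrl.get_image(n)[:,:,::-1])
    c=ctrl.get_calibration(n); print(n,{k:np.round(np.array(v),4).tolist() if not isinstance(v,str) else v for k,v in c.items()})
o=ctrl.get_obs(); print(o)
E
```

```text
pics
scene {'fov_y': 53.4357, 'cx': 254.38, 'cy': 189.582, 'world_to_cam': [[0.5728, -0.8197, -0.0008, -0.3061], [0.6098, 0.4255, 0.6686, -0.4087], [-0.5478, -0.3835, 0.7436, -0.9925], [0.0, 0.0, 0.0, 1.0]]}
top {'fov_y': 52.9671, 'cx': 262.1502, 'cy': 189.6954, 'world_to_cam': [[0.0168, -0.9997, 0.0192, -0.0231], [0.9953, 0.0185, 0.0946, -0.5514], [-0.095, 0.0175, 0.9953, -1.0561], [0.0, 0.0, 0.0, 1.0]]}
wrist {'fov_y': 69.4355, 'cx': 257.8952, 'cy': 188.9995, 'T_tool_cam': [[0.0002, 0.3037, -0.9528, -0.158], [1.0, -0.0, 0.0002, -0.0013], [0.0, -0.9528, -0.3037, -0.078], [0.0, 0.0, 0.0, 1.0]]}
{'time_s': 0.15, 'q': array([ 1.11937463e+00,  3.13838604e-01,  4.52035940e-02,  1.30359429e+00,
       -7.66781523e-06,  1.43119608e+00]), 'joint_vel': array([ 0.00263495, -0.00242953,  0.00378104, -0.0002139 , -0.00114779,
        0.0009742 ]), 'joint_efforts': array([ 2.01474038e-03, -4.81063664e+01,  2.98816699e+01,  1.38987557e-02,
       -1.08375798e-04, -8.89534313e-08]), 'tool_pos': array([0.17623328, 0.54688778, 0.21659277]), 'eef_rot': array([ 0.10931394,  0.69867472, -0.11028486,  0.69838481]), 'ft_force': array([ 0.37111327,  0.89876477, -0.90768412]), 'torque': array([-0.03166207,  0.01295836,  0.02970143]), 'width': 0.08524706830117222}
```

View pics/scene0.png

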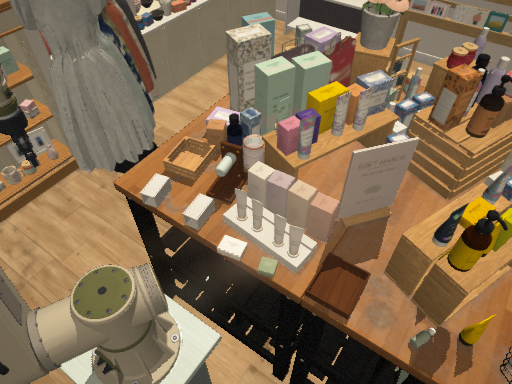

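View pics/top0.png

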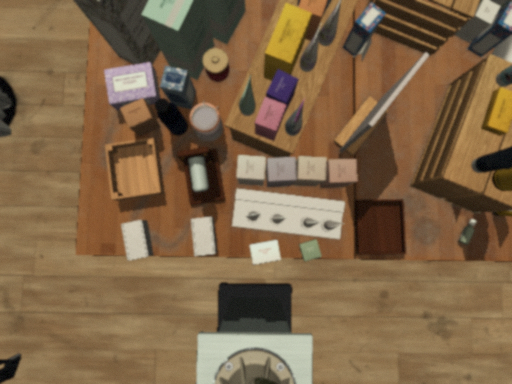

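View pics/wrist0.png

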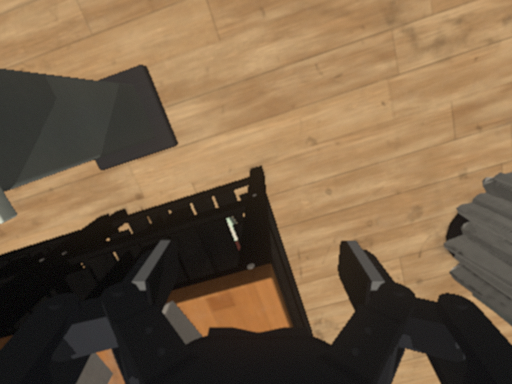

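```bash
cat > h.py <<'E'
from bench import ctrl
import cv2,numpy as np
from scipy.spatial.transform import Rotation as R
def K(c): 
    f=192/np.tan(np.radians(c['fov_y'])/2); return f,c['cx'],c['cy']
def w2c(n,o=None):
    c=ctrl.get_calibration(n)
    if 'world_to_cam' in c: return c,np.array(c['world_to_cam'])
    o=o or ctrl.get_obs(); T=np.eye(4); T[:3,:3]=R.from_quat(o['eef_rot']).as_matrix(); T[:3,3]=o['tool_pos']
    return c,np.linalg.inv(T@np.array(c['T_tool_cam']))
def proj(n,P,o=None):
    c,M=w2c(n,o); f,cx,cy=K(c); P=np.atleast_2d(P); p=P@M[:3,:3].T+M[:3,3]
    return np.c_[cx+f*p[:,0]/-p[:,2], cy-f*p[:,1]/-p[:,2]]
def unproj(n,uv,z,o=None):
    c,M=w2c(n,o); f,cx,cy=K(c); uv=np.atleast_2d(uv).astype(float); z=np.broadcast_to(z,len(uv))
    d=np.c_[(uv[:,0]-cx)/f,-(uv[:,1]-cy)/f,-np.ones(len(uv))]@M[:3,:3]; C=-M[:3,:3].T@M[:3,3]
    return C+d*((z-C[2])/d[:,2])[:,None]
def crop(n,img,x,y,w,h,s):
    c=img[y:y+h,x:x+w]; cv2.imwrite(f"pics/{n}.png",cv2.resize(c,None,fx=s,fy=s,interpolation=cv2.INTER_CUBIC))
E
python3 - <<'E'
from h import *
for n in ["scene","top","wrist"]: print(n,ctrl.get_calibration(n).keys(),proj(n,[[0,0,0],[0.176,0.547,0.217],[.5,.3,0]]).round())
t=cv2.imread("pics/top0.png"); crop("top_l",t,70,50,200,220,3.6/1.35)
crop("top_r",t,220,140,200,130,4)
s=cv2.imread("pics/scene0.png"); crop("sc_l",s,110,90,200,170,4)if 0 else crop("sc_l",s,110,90,200,150,4)
print(unproj("top",[[379,228],[134,168],[136,240],[203,236],[200,175]],[0.02,.04,.056,.056,.11]).round(3))
E
```

```text
scene dict_keys(['fov_y', 'cx', 'cy', 'world_to_cam']) [[137. 347.]
 [ 35. 164.]
 [181. 183.]]
top dict_keys(['fov_y', 'cx', 'cy', 'world_to_cam']) [[254. 391.]
 [  6. 347.]
 [152. 207.]]
wrist dict_keys(['fov_y', 'cx', 'cy', 'T_tool_cam']) [[-158.  160.]
 [ 260.  231.]
 [ 183.  371.]]
[[ 0.45  -0.344  0.02 ]
 [ 0.604  0.343  0.04 ]
 [ 0.407  0.323  0.056]
 [ 0.421  0.144  0.056]
 [ 0.579  0.15   0.11 ]]
```

View pics/top_l.png

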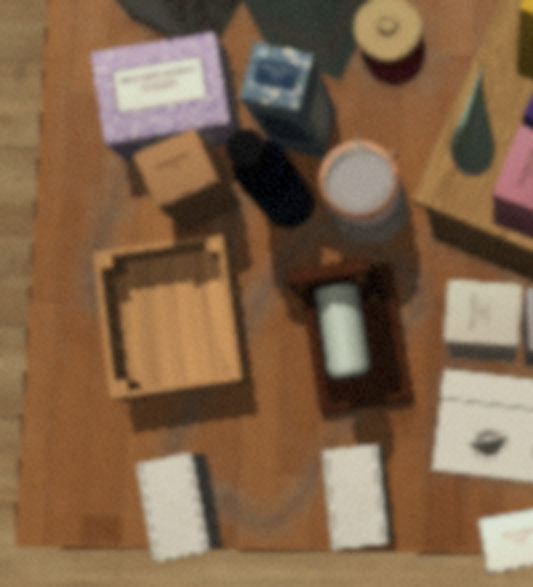

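View pics/sc_l.png

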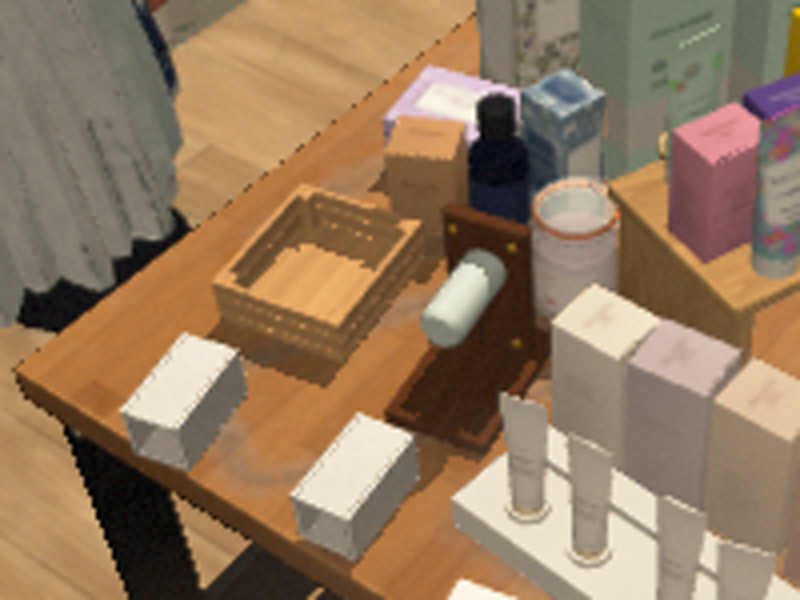

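View pics/top_r.png

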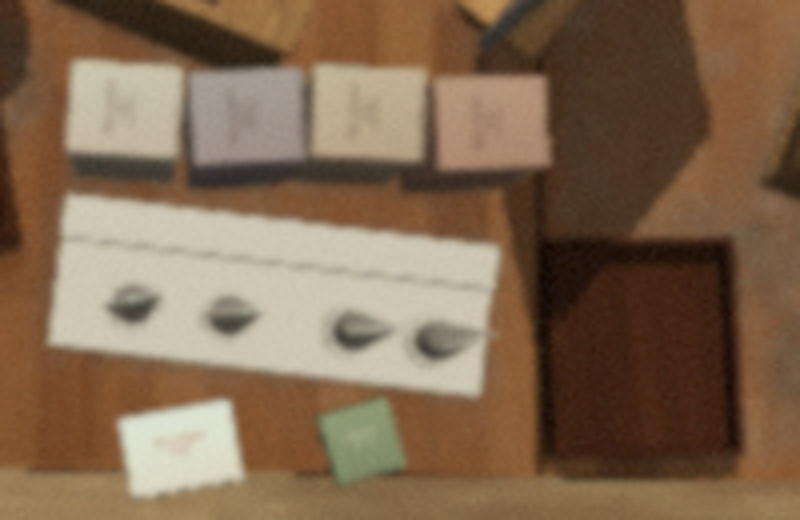

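```bash
cat >> h.py <<'E'
def rectfit(n,uv,L,W,z,o=None,yaw0=0):
    """corners order: far-left, far-right, near-right, near-left (far=+x,left=+y)"""
    from scipy.optimize import least_squares
    uv=np.array(uv,float); b=np.array([[L/2,W/2],[L/2,-W/2],[-L/2,-W/2],[-L/2,W/2]])
    def res(p):
        c,s=np.cos(p[2]),np.sin(p[2]); q=b@np.array([[c,s],[-s,c]])+p[:2]
        return (proj(n,np.c_[q,np.full(4,z)],o)-uv).ravel()
    m=unproj(n,uv,z,o).mean(0); r=least_squares(res,[m[0],m[1],yaw0]); return r.x.round(4), np.abs(r.fun).max().round(2), r.fun.round(1)
E
python3 - <<'E'
from h import *
tl=lambda a:np.array(a)/2.6667+[70-.3,50-.3]; tr=lambda a:np.array(a)/4+[220-.4,140-.4]; sl=lambda a:np.array(a)/4+[110-.4,90-.4]
print("left",rectfit("top",tl([(137,463),(193,453),(212,550),(153,560)]),.1,.056,.056))
print("right",rectfit("top",tl([(322,450),(379,444),(388,547),(333,549)]),.1,.056,.056))
print("crate",rectfit("top",tl([(94,252),(226,235),(243,382),(109,397)]),.154,.134,.048))
print("tray",rectfit("top",tr([(543,240),(735,238),(741,457),(540,460)]),.154,.134,.026))
print("left s",rectfit("scene",sl([(184,334),(243,351),(187,424),(122,407)]),.1,.056,.056))
print("right s",rectfit("scene",sl([(360,414),(416,433),(352,513),(291,493)]),.1,.056,.056))
print("crate s",rectfit("scene",sl([(303,186),(424,230),(340,333),(214,283)]),.154,.134,.048))
print("pin",unproj("top",tl([(338,286),(349,373)]),[.11,.11]).round(4))
print("base near corners",unproj("top",tl([(322,415),(412,400)]),[.014,.014]).round(4))
print("board top near face", unproj("top",tl([(290,283),(398,265)]),.16).round(4))
E
```

```text
left (array([0.4082, 0.3263, 0.217 ]), np.float64(0.78), array([ 0.3, -0. , -0.1, -0.4, -0.8, -0. ,  0.5,  0.5]))
right (array([0.4202, 0.1443, 0.1198]), np.float64(1.06), array([ 0.6,  0.3, -0.1,  0.4, -0.1, -1.1, -0.3,  0.4]))
crate (array([0.6024, 0.3438, 0.1498]), np.float64(0.71), array([ 0.6, -0.3, -0.4,  0. , -0.7, -0.3,  0.4,  0.5]))
tray (array([ 0.454 , -0.3439,  0.0096]), np.float64(1.59), array([-0. , -0.6, -0.8,  0.3, -0.8,  0.7,  1.6, -0.3]))
left s (array([0.4126, 0.3255, 0.2542]), np.float64(1.13), array([ 0.4, -0.9, -0.2, -1.1, -0.9,  1. ,  0.7,  0.9]))
right s (array([0.4249, 0.1452, 0.1405]), np.float64(1.27), array([-0.2, -1.2,  0.2, -0.2, -0.2,  1.3,  0.2, -0. ]))
crate s (array([0.6005, 0.3384, 0.1583]), np.float64(0.75), array([ 0.5,  0.2,  0.3, -0.7, -0.4, -0.3, -0.3,  0.7]))
pin [[0.6262 0.1606 0.11  ]
 [0.5411 0.1472 0.11  ]]
base near corners [[0.5048 0.1879 0.014 ]
 [0.5225 0.0933 0.014 ]]
board top near face [[0.6192 0.1972 0.16  ]
 [0.6381 0.0978 0.16  ]]
```

```bash
python3 - <<'E'
from h import *
o=ctrl.get_obs();m=R.from_quat(o['eef_rot']).as_matrix();print(m.round(3));c=ctrl.get_calibration('wrist');T=np.array(c['T_tool_cam']);print((m@T[:3,:3]).round(3),(m@T[:3,3]).round(3))
E
```

```text
[[-0.001  0.307  0.952]
 [-0.001  0.952 -0.307]
 [-1.    -0.001 -0.   ]]
[[ 0.307 -0.907 -0.288]
 [ 0.952  0.292  0.095]
 [-0.002 -0.304  0.953]] [-0.075  0.023  0.158]
```

Emit:
send_rows:
  moves:
    - [[2.9,-4,0.8],0.08,0]
    - [[2.9,-4,0.8],0.08,0]
    - [[2.9,-4,0.8],0.08,0]
    - [[2.9,-4,0.8],0.08,0]
    - [[2.9,-4,0.8],0.08,0]
    - [[2.9,-4,0.8],0.08,0]
    - [[2.9,-4,0.8],0,0]
    - [[2.9,-4,0.8],0,0]

```text
time_s: 0.95
tool_pos: [0.404, 0.2252, 0.2768]
eef_rot: [-0.074, 0.704, 0.07, 0.702]
ft_force: [0.3, 0.7, 0.5]
width: 0.0855
```

```bash
cat >> h.py <<'E'
import json
def shot(name):
    for i in range(1): o=ctrl.get_obs()
    im=ctrl.get_image("wrist"); cv2.imwrite(f"pics/{name}.png",im[:,:,::-1])
    json.dump({k:np.array(v).tolist() for k,v in o.items()},open(f"pics/{name}.json","w"))
    m=R.from_quat(o['eef_rot']).as_matrix(); print("t",o['time_s'],"pos",o['tool_pos'].round(4),"yaw",np.arctan2(m[1,2],m[0,2]).round(4),"vel",np.abs(o['joint_vel']).max().round(3),"w",round(o['width'],4),"F",o['ft_force'].round(1))
    return im[:,:,::-1],o
def load(name): return json.load(open(f"pics/{name}.json"))
E
python3 - <<'E'
from h import *
im,o=shot("w1"); print(R.from_quat(o['eef_rot']).as_matrix().round(3))
cv2.imwrite("pics/w1b.png",cv2.resize(im,None,fx=1.5625,fy=1.5625,interpolation=cv2.INTER_CUBIC))
E
```

```text
t 0.95 pos [0.404  0.2252 0.2768] yaw 0.2027 vel 1.065 w 0.0855 F [0.3 0.7 0.5]
[[-0.002 -0.201  0.98 ]
 [-0.006  0.98   0.201]
 [-1.    -0.005 -0.003]]
```

View pics/w1b.png

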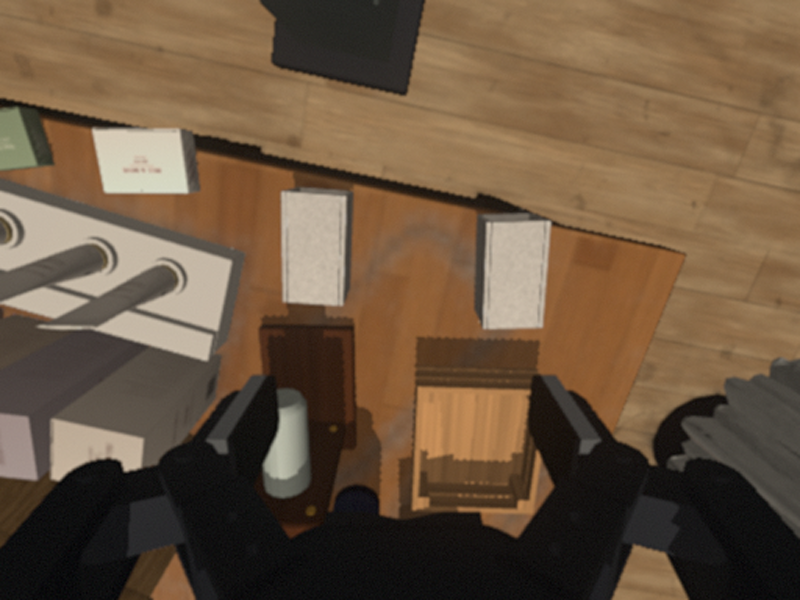

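```bash
python3 - <<'E'
from h import *
im=cv2.imread("pics/w1.png"); crop("w1s",im,165,110,200,120,4); crop("w1g",im,150,190,100,150,4)
E
```

```text
(no output)
```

View pics/w1s.png

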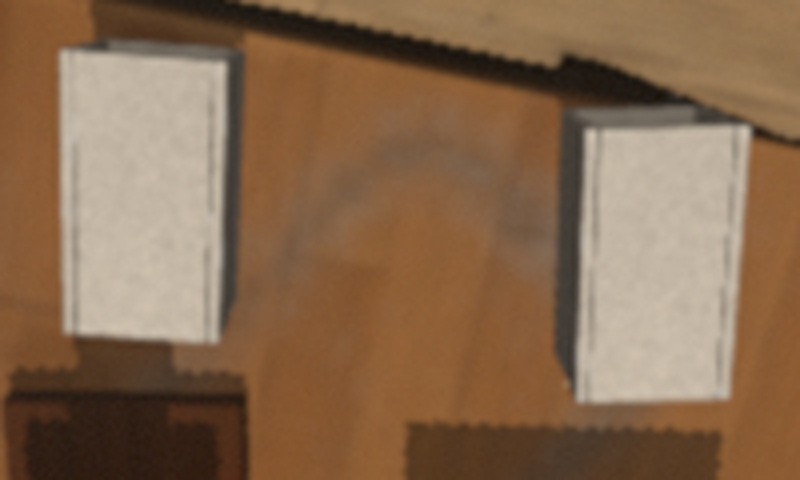

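View pics/w1g.png

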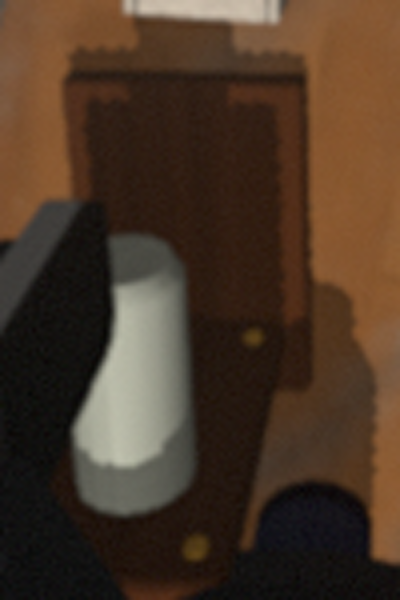

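```bash
python3 - <<'E'
from h import *
o=load("w1"); s=lambda a:np.array(a)/4+[165-.4,110-.4]; g=lambda a:np.array(a)/4+[150-.4,190-.4]
print("right",rectfit("wrist",s([(219,343),(66,334),(61,48),(230,60)]),.1,.056,.056,o))
print("left",rectfit("wrist",s([(730,400),(577,402),(585,127),(749,125)]),.1,.056,.056,o))
print("base near L,R",unproj("wrist",g([(304,73),(68,73)]),.014,o).round(4))
E
```

```text
right (array([0.4198, 0.1449, 0.1321]), np.float64(0.38), array([ 0.4,  0. , -0.2, -0.4,  0.1,  0.1, -0.2,  0.2]))
left (array([0.4067, 0.3269, 0.229 ]), np.float64(0.39), array([-0.1, -0.3, -0.2,  0.1, -0. ,  0.4,  0.3, -0.2]))
base near L,R [[0.5002 0.1888 0.014 ]
 [0.5198 0.0945 0.014 ]]
```

Emit:
send_rows:
  moves:
    - [[3.2,-2.5,0],-0.03,0]
    - [[3.2,-2.5,0],0,0]
    - [[3.2,-2.5,0],0,0]
    - [[0,0,0],0,0]
    - [[0,0,0],0,0]

```text
time_s: 1.5
tool_pos: [0.5093, 0.1384, 0.2771]
eef_rot: [-0.058, 0.705, 0.052, 0.705]
ft_force: [-0.4, 0.1, -0.7]
width: 0.0858
```

```bash
python3 - <<'E'
from h import *
im,o=shot("w2"); crop("w2z",im,160,90,200,150,4)
E
```

```text
t 1.5 pos [0.5093 0.1384 0.2771] yaw 0.1562 vel 0.029 w 0.0858 F [-0.4  0.1 -0.7]
```

View pics/w2z.png

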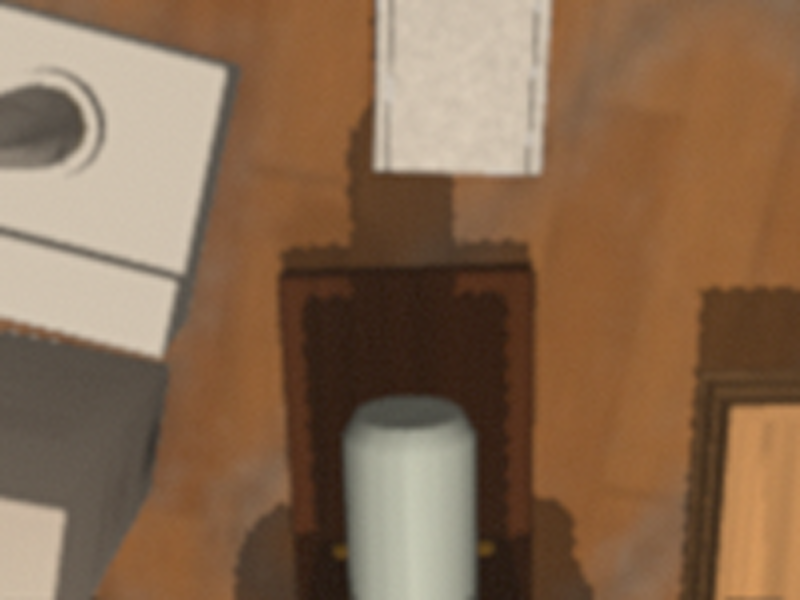

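```bash
python3 - <<'E'
from h import *
im=cv2.imread("pics/w2.png"); crop("w2y",im,200,150,130,150,4)
E
```

```text
(no output)
```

View pics/w2y.png

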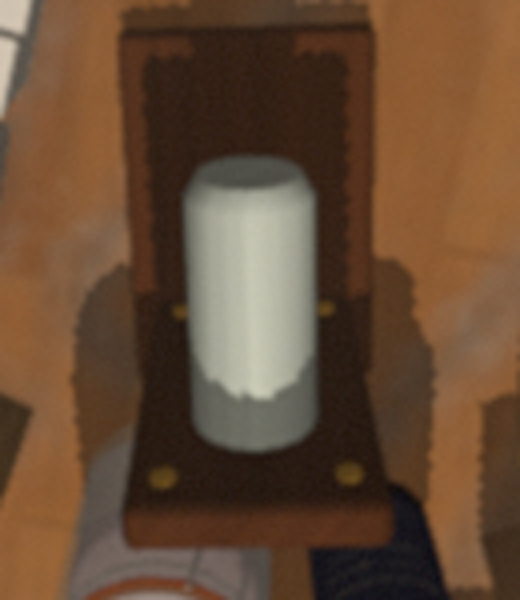

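```bash
python3 - <<'E'
from h import *
from scipy.optimize import least_squares
o=load("w2"); g=lambda a:np.array(a,float)/4+[200-.4,150-.4]
pts=[((254,450),(0,0,.1305)),((251,157),(-.085,0,.0935)),((122,30),(-.11,.05*-1,.014)),((372,27),(-.11,.05,.014)),((127,513),(0,-.04,.16)),((390,505),(0,.04,.16))]
uv=g([p[0] for p in pts]); B=np.array([p[1] for p in pts]); ax=g([(250,200),(255.5,427)])
def W(p,B):
    c,s=np.cos(p[2]),np.sin(p[2]); return np.c_[B[:,:2]@np.array([[c,s],[-s,c]])+p[:2],B[:,2]]
def res(p,full=True):
    r=(proj("wrist",W(p,B),o)-uv)
    a=proj("wrist",W(p,np.array([[-.085,0,.11],[0,0,.11]])),o); d=a[1]-a[0]; n=np.array([-d[1],d[0]])/np.linalg.norm(d)
    return np.r_[r.ravel(),3*((ax-a[0])@n)]
r=least_squares(res,[.624,.16,.17]); print(r.x.round(4),r.fun.round(2))
def res2(p): return res(np.r_[p[:3]])[-2:]
s=g([(545,175)]) if 0 else None
# yaw via axis only: points on axis plane z=.11
print(unproj("wrist",ax,.11,o).round(4)); P=unproj("wrist",ax,.11,o); print(np.arctan2(*(P[1]-P[0])[[1,0]]))
z=np.array([(373,172),(542,172)])/4+[160-.4,90-.4]; print("sleeve far end",unproj("wrist",z,.056,o).round(4).tolist())
c,s=np.cos(.132),np.sin(.132); print([(.42+.05*c-k*.028*s,.1448+.05*s+k*.028*c) for k in(-1,1)])
E
```

```text
[0.6221 0.161  0.1828] [ 0.48 -0.06 -0.42 -0.03 -1.23  1.4   1.22  0.55 -1.96 -1.07  1.39 -0.29
  0.17  0.02]
[[0.5473 0.1471 0.11  ]
 [0.6264 0.1618 0.11  ]]
0.18358100473448072
sleeve far end [[0.4737, 0.1229, 0.056], [0.4648, 0.1791, 0.056]]
[(np.float64(0.473250308286835), np.float64(0.12362443230142267)), (np.float64(0.46587975596109177), np.float64(0.17913726828026166))]
```

Emit:
send_rows:
  moves:
    - [[-4.4,0.3,0],-0.024,0]
    - [[-4.4,0.3,0],0,0]
    - [[0,0,-4],0,0]
    - [[0,0,-4],0,0]
    - [[0,0,-4],0,0]
    - [[0,0,-3],0,0]
    - [[0,0,0],0,0]

```text
time_s: 2.25
tool_pos: [0.4106, 0.1512, 0.1231]
eef_rot: [-0.053, 0.704, 0.048, 0.706]
ft_force: [-0.1, -1.2, 0.4]
width: 0.0856
```

```bash
python3 - <<'E'
from h import *
im,o=shot("w3"); cv2.imwrite("pics/w3b.png",cv2.resize(im,None,fx=1.5,fy=1.5))
E
```

```text
t 2.25 pos [0.4106 0.1512 0.1231] yaw 0.1439 vel 0.045 w 0.0856 F [-0.1 -1.2  0.4]
```

View pics/w3b.png

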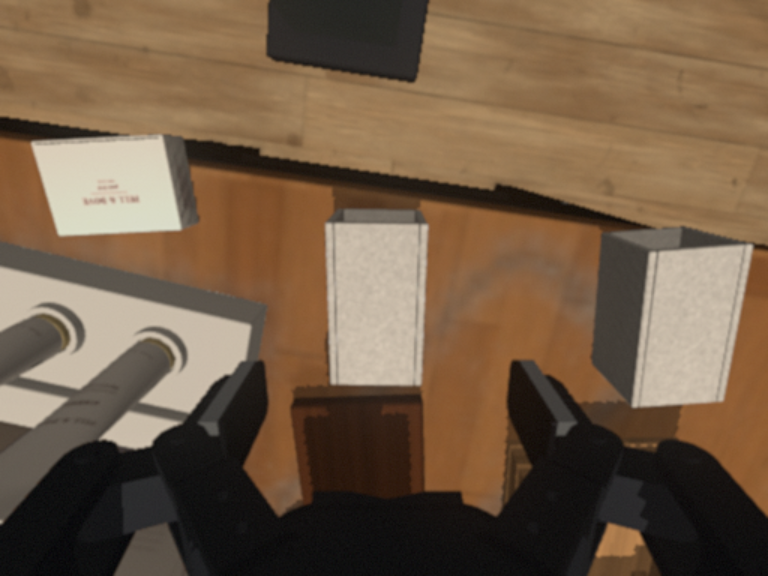

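Emit:
send_rows:
  moves:
    - [[0.9,-0.6,-2],-0.011,0]
    - [[0,0,-3],0,0]
    - [[0,0,-3],0,0]
    - [[0,0,-0.8],0,0]
    - [[0,0,0],0,0]

```text
time_s: 2.8
tool_pos: [0.4277, 0.1493, 0.0455]
eef_rot: [-0.051, 0.698, 0.047, 0.713]
ft_force: [0.8, 1.2, -0.1]
width: 0.0854
```

```bash
python3 - <<'E'
from h import *
im,o=shot("w4"); crop("w4b",im,130,100,260,195,3)
print("sleeve in tool view far/near")
E
```

```text
t 2.8 pos [0.4277 0.1493 0.0455] yaw 0.1379 vel 0.025 w 0.0854 F [ 0.8  1.2 -0.1]
sleeve in tool view far/near
```

View pics/w4b.png

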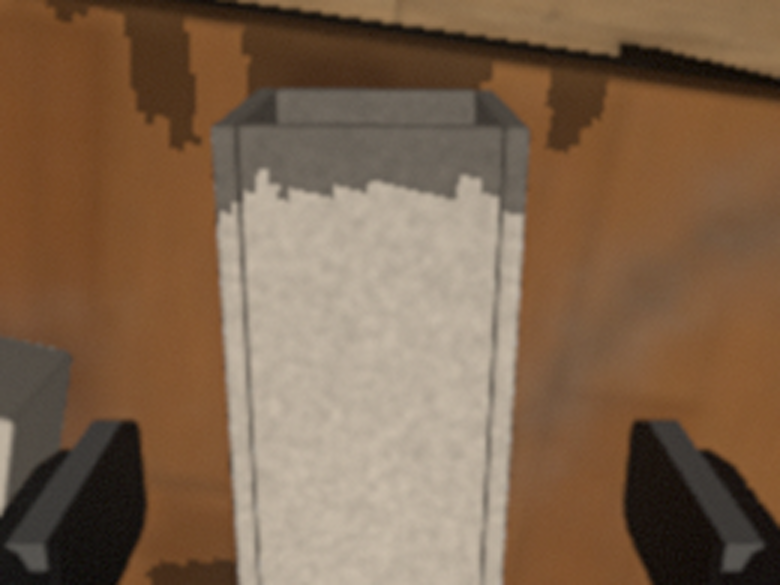

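Emit:
send_rows:
  moves:
    - [[-0.8,-0.4,-0.7],-0.005,0]
    - [[0,0,-0.7],0,0]
    - [[0,0,0],0,0]

```text
time_s: 3.15
tool_pos: [0.4225, 0.1458, 0.0352]
eef_rot: [-0.049, 0.695, 0.045, 0.716]
ft_force: [0.3, 0.2, -0.7]
width: 0.0852
```

```bash
cat >> h.py <<'E'
def st():
    o=ctrl.get_obs(); m=R.from_quat(o['eef_rot']).as_matrix()
    yaw=np.arctan2(m[1,2],m[0,2]); print("t",round(o['time_s'],2),"pos",(o['tool_pos']*100).round(2),"yaw",yaw.round(4),"tilt toolx",m[:,0].round(3),"zy",m[2,1].round(3),"w",round(o['width']*1000,1),"F",o['ft_force'].round(1),"M",o['torque'].round(2))
    return o,yaw
E
python3 -c "
from h import *
st()"
```

```text
t 3.15 pos [42.25 14.58  3.52] yaw 0.1331 tilt toolx [ 0.03  -0.003 -1.   ] zy -0.007 w 85.2 F [ 0.3  0.2 -0.7] M [ 0.04  0.07 -0.01]
```

Emit:
send_rows:
  moves:
    - [[-0.2,-0.1,-0.4],0,0]
    - [[0,0,0],0,0.6]
    - [[0,0,0],0,0.8]
    - [[0,0,0],0,1]
    - [[0,0,0],0,1]
    - [[0,0,0],0,1]

```text
time_s: 3.75
tool_pos: [0.4211, 0.1447, 0.0323]
eef_rot: [-0.048, 0.694, 0.045, 0.717]
ft_force: [0.3, 0.2, -0.9]
width: 0.0541
```

```bash
python3 -c "
from h import *
st()"
```

```text
t 3.75 pos [42.11 14.47  3.23] yaw 0.1328 tilt toolx [ 0.032 -0.002 -0.999] zy -0.007 w 54.1 F [ 0.3  0.2 -0.9] M [0.03 0.07 0.01]
```

Emit:
send_rows:
  moves:
    - [[0,0,1],0,1]
    - [[0,0,3],0,1]
    - [[0,0,3],0.025,1]
    - [[0.5,-0.5,1],0.025,1]
    - [[0,0,0],0,1]
    - [[0,0,0],0,1]

```text
time_s: 4.35
tool_pos: [0.4247, 0.1396, 0.1166]
eef_rot: [-0.066, 0.694, 0.063, 0.714]
ft_force: [-0.4, -0.3, -0.4]
width: 0.0538
```

```bash
python3 -c "
from h import *
st()
im,o=shot('w5'); cv2.imwrite('pics/w5b.png',cv2.resize(im,None,fx=1.5,fy=1.5))
im=ctrl.get_image('scene')[:,:,::-1]; crop('s5',im,110,90,200,150,4)
"
```

```text
t 4.35 pos [42.47 13.96 11.66] yaw 0.1839 tilt toolx [ 0.03  -0.001 -1.   ] zy -0.007 w 53.8 F [-0.4 -0.3 -0.4] M [-0.02  0.04 -0.03]
t 4.35 pos [0.4247 0.1396 0.1166] yaw 0.1839 vel 0.014 w 0.0538 F [-0.4 -0.3 -0.4]
```

View pics/w5b.png

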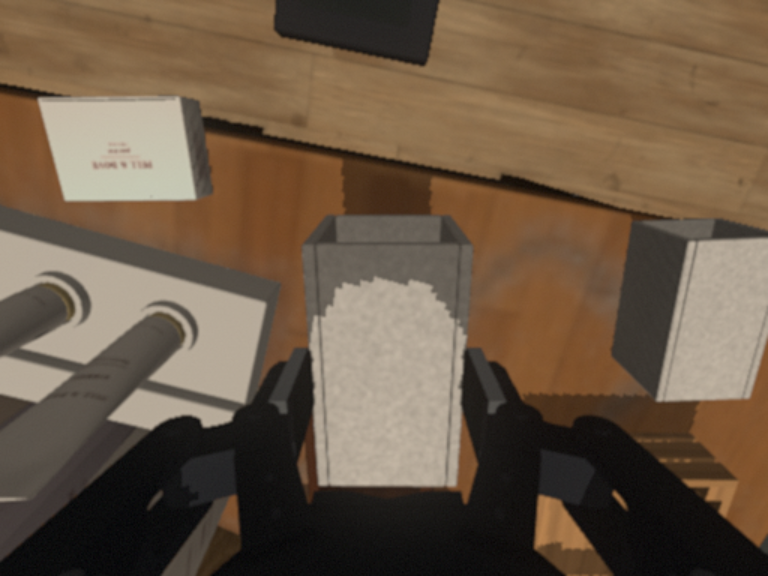

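View pics/s5.png

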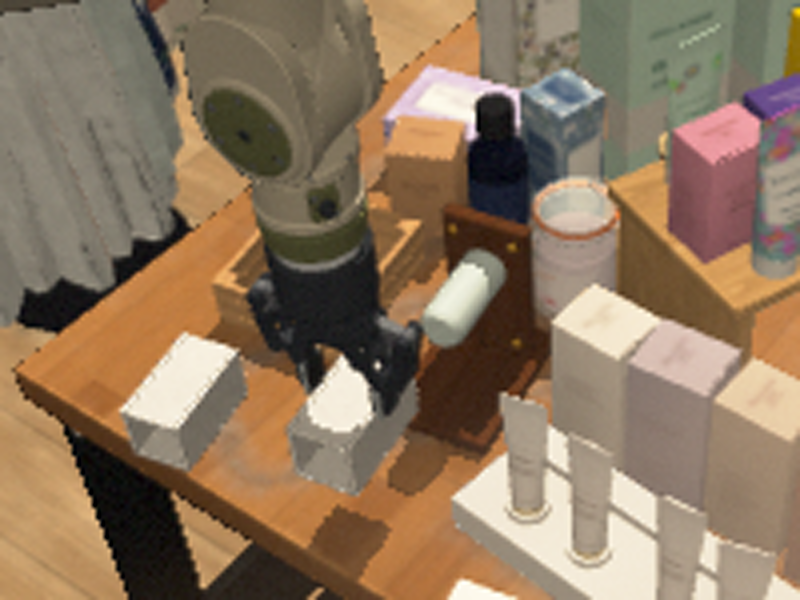

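```bash
python3 - <<'E'
from h import *
o=load("w5"); uv=np.array([(458,487),(318,487),(305,244),(470,244)])/1.5-.2
for z in (.137,.1403,.144): print(z,rectfit("wrist",uv,.1,.056,z,o,.18))
r=R.from_euler('z',.183).as_matrix()
for d in (.16,.10,.05): print(d,np.array([.622,.161])-d*r[:2,0])
E
```

```text
0.137 (array([0.4262, 0.139 , 0.1863]), np.float64(3.47), array([-1.6, -3.2,  1.6, -3.5, -0.8,  2.2,  0.8,  2.1]))
0.1403 (array([0.4247, 0.1388, 0.1863]), np.float64(2.28), array([-0.6, -0.9,  0.7, -1.2, -2.3,  0.9,  2.2,  0.8]))
0.144 (array([0.4231, 0.1385, 0.1862]), np.float64(4.05), array([ 0.5,  1.8, -0.5,  1.5, -4.1, -0.7,  4. , -0.8]))
0.16 [0.46467165 0.13188315]
0.1 [0.52366978 0.14280197]
0.05 [0.57283489 0.15190099]
```

Emit:
send_rows:
  moves:
    - [[2,-0.4,-0.1],0,1]
    - [[1.8,-0.3,-0.1],0,1]
    - [[0,0,0],0,1]
    - [[0,0,0],0,1]

```text
time_s: 4.85
tool_pos: [0.4588, 0.1326, 0.11]
eef_rot: [-0.066, 0.697, 0.064, 0.711]
ft_force: [0.4, -0.8, -1.9]
width: 0.0537
```

```bash
cat >> h.py <<'E'
def gs(off=(0,0,-.0043),root=(.622,.161,.11),gy=.183):
    o,yaw=st(); m=R.from_euler('z',gy).as_matrix(); p=o['tool_pos']+np.array(off)-np.array(root); print("gauge frame mid mm",(p@m*1000).round(1),"dyaw",round(yaw-gy,4))
E
python3 -c "
from h import *
gs()
im,o=shot('w6'); 
im=ctrl.get_image('scene')[:,:,::-1]; crop('s6',im,170,110,100,110,5)
im=ctrl.get_image('top')[:,:,::-1]; crop('t6',im,150,130,110,130,4)
"
```

```text
t 4.85 pos [45.88 13.26 11.  ] yaw 0.1841 tilt toolx [ 0.02  -0.002 -1.   ] zy -0.006 w 53.7 F [ 0.4 -0.8 -1.9] M [-0.02  0.06 -0.05]
gauge frame mid mm [-165.7    1.8   -4.3] dyaw 0.0011
t 4.85 pos [0.4588 0.1326 0.11  ] yaw 0.1841 vel 0.017 w 0.0537 F [ 0.4 -0.8 -1.9]
```

View pics/s6.png

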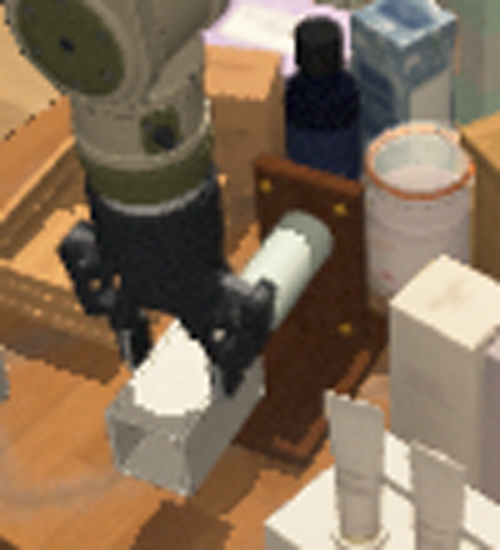

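View pics/t6.png

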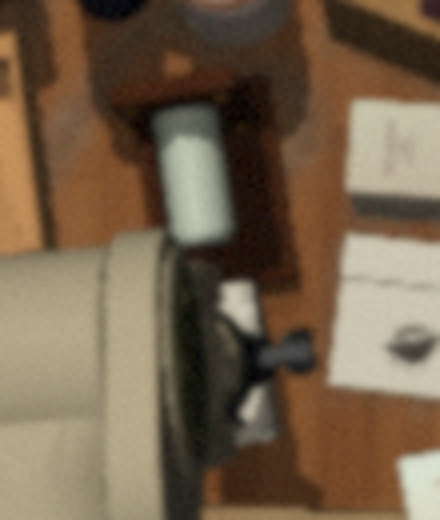

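Emit:
send_rows:
  moves:
    - [[0,-0.2,0.45],0,1]
    - [[0.5,0.1,0.05],0,1]
    - [[0.5,0.1,0.05],0,1]
    - [[0,0,0],0,1]

```text
time_s: 5.4
tool_pos: [0.4685, 0.1331, 0.1171]
eef_rot: [-0.067, 0.696, 0.064, 0.712]
ft_force: [1.0, -0.1, -1.2]
width: 0.0539
```

```bash
python3 -c "
from h import *
gs()"
```

```text
t 5.4 pos [46.85 13.31 11.71] yaw 0.1854 tilt toolx [ 0.022 -0.002 -1.   ] zy -0.006 w 53.9 F [ 1.  -0.1 -1.2] M [-0.04 -0.03  0.05]
gauge frame mid mm [-156.     0.5    2.8] dyaw 0.0024
```

Emit:
send_rows:
  moves:
    - [[0.5,0.05,-0.15],0,1]
    - [[0.5,0.05,-0.05],0,1]
    - [[0,0,0],0,1]

```text
time_s: 5.7
tool_pos: [0.4798, 0.1343, 0.115]
eef_rot: [-0.067, 0.696, 0.064, 0.712]
ft_force: [-0.0, -0.1, -1.0]
width: 0.0537
```

```bash
python3 -c "
from h import *
gs()"
```

```text
t 5.7 pos [47.98 13.43 11.5 ] yaw 0.1855 tilt toolx [ 0.022 -0.002 -1.   ] zy -0.006 w 53.7 F [-0.  -0.1 -1. ] M [-0.01 -0.01 -0.04]
gauge frame mid mm [-144.6   -0.4    0.7] dyaw 0.0025
```

Emit:
send_rows:
  moves:
    - [[0.5,0.1,-0.03],0,1]
    - [[0.4,0.08,0],0,1]
    - [[0.4,0.08,0],0,1]
    - [[0,0,0],0,1]

```text
time_s: 6.1
tool_pos: [0.494, 0.1371, 0.1144]
eef_rot: [-0.067, 0.697, 0.064, 0.712]
ft_force: [-0.3, 0.5, -1.5]
width: 0.0535
```

```bash
python3 -c "
from h import *
gs()"
```

```text
t 6.1 pos [49.4  13.71 11.44] yaw 0.1853 tilt toolx [ 0.021 -0.002 -1.   ] zy -0.006 w 53.5 F [-0.3  0.5 -1.5] M [0.02 0.01 0.03]
gauge frame mid mm [-1.302e+02 -2.000e-01  1.000e-01] dyaw 0.0023
```

Emit:
send_rows:
  moves:
    - [[0.5,0.09,0],0,1]
    - [[0.5,0.09,0],0,1]
    - [[0.5,0.09,0],0,1]
    - [[0.3,0.06,0],0,1]
    - [[0,0,0],0,1]

```text
time_s: 6.6
tool_pos: [0.5137, 0.1407, 0.1143]
eef_rot: [-0.067, 0.697, 0.064, 0.712]
ft_force: [-0.4, 0.1, 0.2]
width: 0.0539
```

```bash
python3 -c "
from h import *
gs()"
```

```text
t 6.6 pos [51.37 14.07 11.43] yaw 0.1854 tilt toolx [ 0.022 -0.002 -1.   ] zy -0.006 w 53.9 F [-0.4  0.1  0.2] M [ 0.06  0.08 -0.01]
gauge frame mid mm [-110.1   -0.2    0. ] dyaw 0.0024
```

Now gently towards the possible jam point.

Emit:
send_rows:
  moves:
    - [[0.2,0.04,0],0,1]
    - [[0.2,0.04,0],0,1]
    - [[0.2,0.04,0],0,1]
    - [[0.2,0.04,0],0,1]

```text
time_s: 7.0
tool_pos: [0.5218, 0.1424, 0.1142]
eef_rot: [-0.067, 0.697, 0.064, 0.711]
ft_force: [0.4, 1.1, -0.9]
width: 0.054
```

```bash
python3 -c "
from h import *
gs()"
```

```text
t 7.0 pos [52.18 14.24 11.42] yaw 0.1854 tilt toolx [ 0.021 -0.002 -1.   ] zy -0.006 w 54.0 F [ 0.4  1.1 -0.9] M [0.03 0.08 0.01]
gauge frame mid mm [-1.02e+02 -0.00e+00 -1.00e-01] dyaw 0.0024
```

Emit:
send_rows:
  moves:
    - [[0.15,0.03,0],0,1]
    - [[0.15,0.03,0],0,1]
    - [[0.15,0.03,0],0,1]

```text
time_s: 7.3
tool_pos: [0.5244, 0.143, 0.1139]
eef_rot: [-0.067, 0.698, 0.064, 0.71]
ft_force: [-6.8, -1.6, 3.3]
width: 0.0537
```

```bash
python3 -c "
from h import *
gs()"
```

```text
t 7.3 pos [52.44 14.3  11.39] yaw 0.1854 tilt toolx [ 0.017 -0.003 -1.   ] zy -0.006 w 53.7 F [-6.8 -1.6  3.3] M [-0.36  1.29  0.02]
gauge frame mid mm [-99.2   0.   -0.4] dyaw 0.0024
```

Emit:
send_rows:
  moves:
    - [[0.1,0.02,0],0,1]
    - [[0,0,0],0,1]
    - [[0,0,0],0,1]

```text
time_s: 7.6
tool_pos: [0.5241, 0.143, 0.1135]
eef_rot: [-0.067, 0.699, 0.064, 0.709]
ft_force: [-3.1, -0.7, 1.0]
width: 0.0538
```

```bash
python3 -c "
from h import *
gs()
im=ctrl.get_image('scene')[:,:,::-1]; crop('s7',im,170,110,100,110,5)
im,o=shot('w7')
cv2.imwrite('pics/w7b.png',cv2.resize(im,None,fx=1.5,fy=1.5))
"
```

```text
t 7.6 pos [52.41 14.3  11.35] yaw 0.1855 tilt toolx [ 0.014 -0.004 -1.   ] zy -0.006 w 53.8 F [-3.1 -0.7  1. ] M [-0.09  0.44 -0.04]
gauge frame mid mm [-99.6   0.1  -0.8] dyaw 0.0025
t 7.65 pos [0.5241 0.143  0.1135] yaw 0.1855 vel 0.003 w 0.054 F [-2.3  0.3 -0.3]
```

View pics/s7.png

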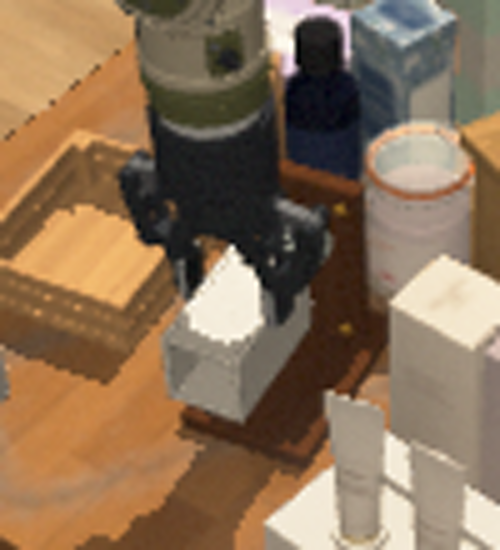

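View pics/w7b.png

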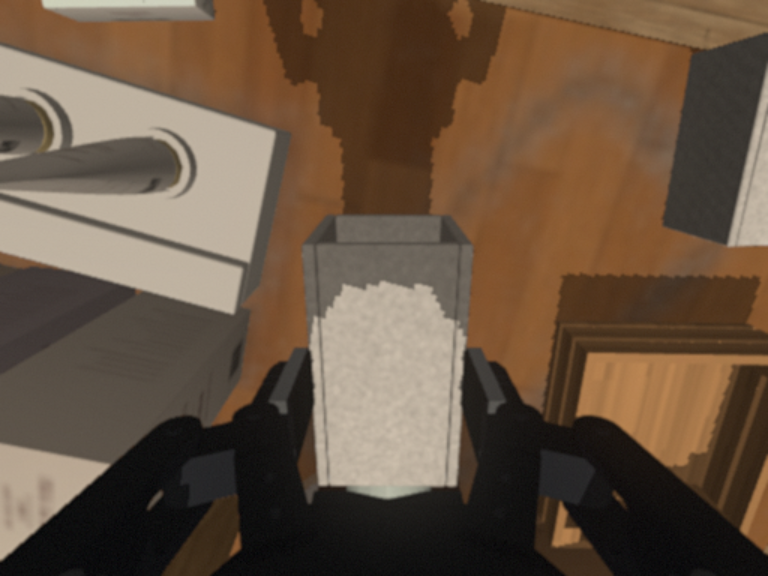

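Emit:
send_rows:
  moves:
    - [[-0.5,-0.09,0],0,1]
    - [[-1.5,-0.28,0],0,1]
    - [[-1.5,-0.28,0],0,1]
    - [[-1.5,-0.28,0],0,1]
    - [[-1,-0.2,0],0,1]
    - [[0,0,0],0,1]

```text
time_s: 8.3
tool_pos: [0.4655, 0.1319, 0.1143]
eef_rot: [-0.067, 0.696, 0.064, 0.712]
ft_force: [-0.2, 1.2, -0.2]
width: 0.054
```

```bash
python3 -c "
from h import *
gs()"
```

```text
t 8.3 pos [46.55 13.19 11.43] yaw 0.1854 tilt toolx [ 0.022 -0.002 -1.   ] zy -0.006 w 54.0 F [-0.2  1.2 -0.2] M [ 0.01 -0.   -0.04]
gauge frame mid mm [-159.2   -0.2   -0. ] dyaw 0.0024
```

Emit:
send_rows:
  moves:
    - [[-0.8,0,3.5],0,1]
    - [[-0.8,0,4.3],0,1]
    - [[-0.8,0,4.3],0,1]
    - [[-0.3,0,3.5],0,1]
    - [[0,-3,0.5],0,1]
    - [[0,-4,0],-0.03,1]
    - [[0,-4,0],-0.03,1]
    - [[0,-4,0],-0.03,1]

```text
time_s: 9.1
tool_pos: [0.4431, -0.0187, 0.285]
eef_rot: [-0.038, 0.693, 0.034, 0.719]
ft_force: [1.2, -0.3, -1.2]
width: 0.0535
```

Emit:
send_rows:
  moves:
    - [[0,-4,0],-0.03,1]
    - [[0,-4,0],-0.03,1]
    - [[0,-4,0],-0.02,1]
    - [[0,-4,0],0,1]
    - [[0,-4,0],0,1]
    - [[0,-4,0],0,1]
    - [[0,0,0],0,1]
    - [[0,0,0],0,1]

```text
time_s: 9.9
tool_pos: [0.4479, -0.2782, 0.2873]
eef_rot: [-0.009, 0.689, -0.001, 0.725]
ft_force: [-0.5, 1.1, -1.1]
width: 0.0538
```

```bash
python3 -c "
from h import *
st()
im,o=shot('w8')
cv2.imwrite('pics/w8b.png',cv2.resize(im,None,fx=1.5,fy=1.5))
"
```

```text
t 9.9 pos [ 44.79 -27.82  28.73] yaw 0.0117 tilt toolx [ 0.05  -0.015 -0.999] zy -0.016 w 53.8 F [-0.5  1.1 -1.1] M [ 0.05  0.08 -0.02]
t 9.9 pos [ 0.4479 -0.2782  0.2873] yaw 0.0117 vel 0.031 w 0.0538 F [-0.5  1.1 -1.1]
```

View pics/w8b.png

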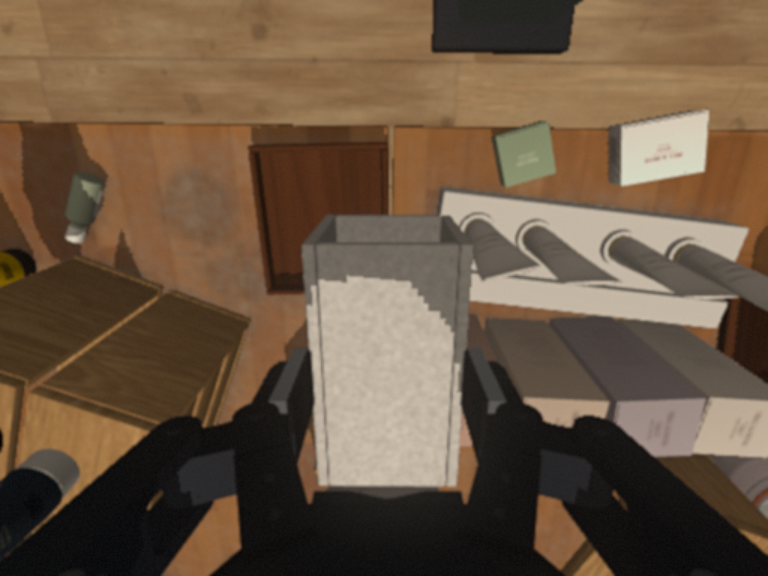

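```bash
python3 - <<'E'
from h import *
o=load("w8"); print(unproj("wrist",np.array([(388,143),(250,145),(271,293)])/1.5-.2,.026,o).round(4))
E
```

```text
[[ 0.3751 -0.2835  0.026 ]
 [ 0.3784 -0.4149  0.026 ]
 [ 0.5302 -0.4081  0.026 ]]
```

Emit:
send_rows:
  moves:
    - [[0.2,-3.3,0],0,1]
    - [[0.2,-3.2,-2],0,1]
    - [[0,0,-4],0,1]
    - [[0,0,-4],0,1]
    - [[0,0,-4],0,1]
    - [[0,0,-3],0,1]
    - [[0,0,0],0,1]

```text
time_s: 10.65
tool_pos: [0.4567, -0.3375, 0.1163]
eef_rot: [-0.016, 0.686, 0.001, 0.727]
ft_force: [-1.1, 0.4, -1.3]
width: 0.054
```

```bash
python3 -c "
from h import *
st()
im,o=shot('w9')
cv2.imwrite('pics/w9b.png',cv2.resize(im,None,fx=1.5,fy=1.5))
"
```

```text
t 10.65 pos [ 45.67 -33.75  11.63] yaw 0.0253 tilt toolx [ 0.058 -0.021 -0.998] zy -0.022 w 54.0 F [-1.1  0.4 -1.3] M [0.06 0.1  0.01]
t 10.65 pos [ 0.4567 -0.3375  0.1163] yaw 0.0253 vel 0.044 w 0.054 F [-1.1  0.4 -1.3]
```

View pics/w9b.png

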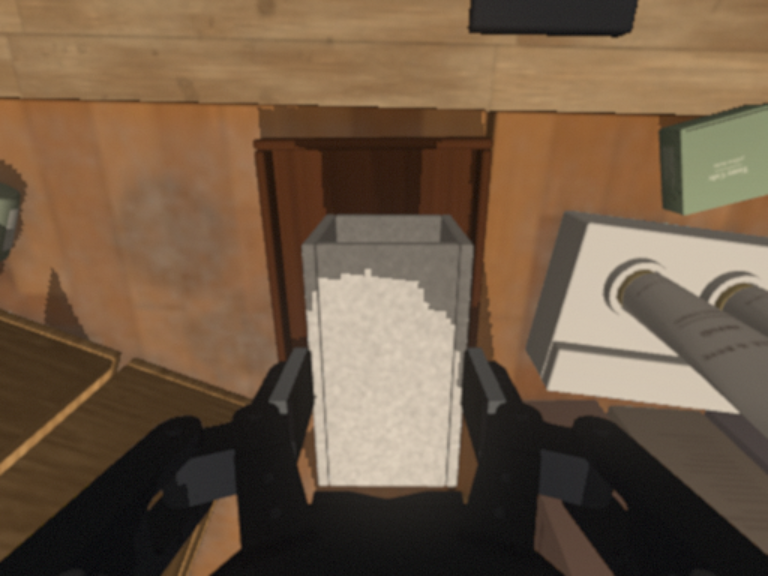

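Emit:
send_rows:
  moves:
    - [[-0.2,-0.6,-2],0,1]
    - [[-0.2,0,-2.5],0,1]
    - [[0,0,-1.5],0,1]
    - [[0,0,0],0,1]

```text
time_s: 11.1
tool_pos: [0.4605, -0.3466, 0.0679]
eef_rot: [-0.023, 0.681, -0.002, 0.732]
ft_force: [0.5, 0.2, -1.0]
width: 0.0537
```

```bash
python3 -c "
from h import *
st()
"
```

```text
t 11.1 pos [ 46.05 -34.66   6.79] yaw 0.0317 tilt toolx [ 0.072 -0.034 -0.997] zy -0.036 w 53.7 F [ 0.5  0.2 -1. ] M [ 0.11  0.08 -0.06]
```

Emit:
send_rows:
  moves:
    - [[-0.4,0,-1.2],0,1]
    - [[-0.2,0,-1],0,1]
    - [[0,0,-0.5],0,1]
    - [[0,0,0],0,1]

```text
time_s: 11.5
tool_pos: [0.4577, -0.3488, 0.0453]
eef_rot: [-0.026, 0.679, -0.003, 0.734]
ft_force: [0.1, 0.1, -1.5]
width: 0.0538
```

```bash
python3 -c "
from h import *
st()
"
```

```text
t 11.5 pos [ 45.77 -34.88   4.53] yaw 0.034 tilt toolx [ 0.079 -0.04  -0.996] zy -0.043 w 53.8 F [ 0.1  0.1 -1.5] M [0.05 0.1  0.01]
```

Emit:
send_rows:
  moves:
    - [[-0.2,0.2,-0.4],0,1]
    - [[0,0,0],0,1]
    - [[0,0,0],0,0.25]
    - [[0,0,0],0,0.2]
    - [[0,0,0],0,0.15]

```text
time_s: 12.0
tool_pos: [0.4563, -0.3476, 0.0424]
eef_rot: [-0.027, 0.678, -0.004, 0.735]
ft_force: [0.1, 0.6, 0.6]
width: 0.0727
```

```bash
python3 -c "
from h import *
st()
im,o=shot('w10')
cv2.imwrite('pics/w10b.png',cv2.resize(im,None,fx=1.5,fy=1.5))
"
```

```text
t 12.0 pos [ 45.63 -34.76   4.24] yaw 0.0339 tilt toolx [ 0.081 -0.042 -0.996] zy -0.045 w 72.7 F [0.1 0.6 0.6] M [0.   0.15 0.01]
t 12.0 pos [ 0.4563 -0.3476  0.0424] yaw 0.0339 vel 0.001 w 0.0727 F [0.1 0.6 0.6]
```

View pics/w10b.png

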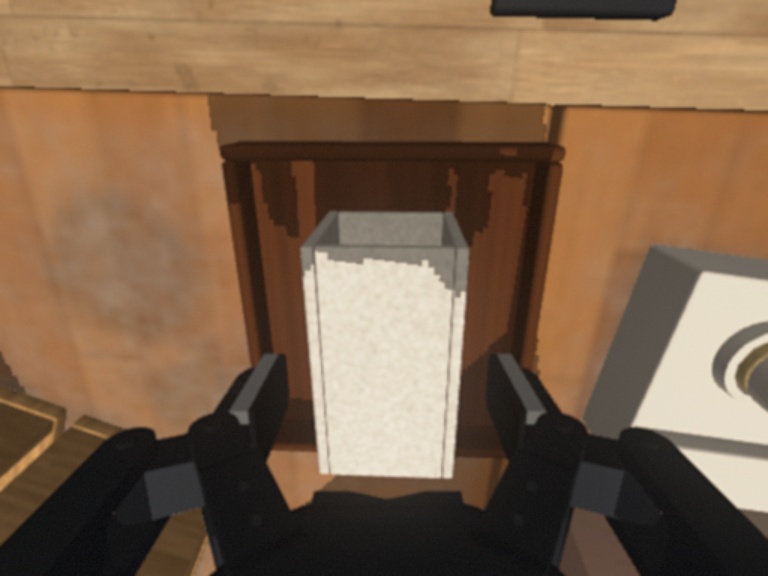

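Emit:
send_rows:
  moves:
    - [[0,0,2],0,0.15]
    - [[-0.3,0,4],0,0]
    - [[-0.3,0,4.5],0,0]
    - [[-0.3,0,4.5],0,0]
    - [[-0.3,0,4.5],0,0]
    - [[-0.3,0,4.5],0,0]
    - [[0,0,0],0,0]
    - [[0,0,0],0,0]

```text
time_s: 12.85
tool_pos: [0.438, -0.3447, 0.2911]
eef_rot: [-0.026, 0.679, -0.004, 0.734]
ft_force: [-0.4, -0.1, -0.6]
width: 0.0858
```

```bash
python3 -c "
from h import *
st()
im,o=shot('w11')
cv2.imwrite('pics/w11b.png',cv2.resize(im,None,fx=1.5,fy=1.5))
"
```

```text
t 12.85 pos [ 43.8  -34.47  29.11] yaw 0.0339 tilt toolx [ 0.079 -0.041 -0.996] zy -0.043 w 85.8 F [-0.4 -0.1 -0.6] M [ 0.07  0.12 -0.02]
t 12.85 pos [ 0.438  -0.3447  0.2911] yaw 0.0339 vel 0.062 w 0.0858 F [-0.4 -0.1 -0.6]
```

View pics/w11b.png

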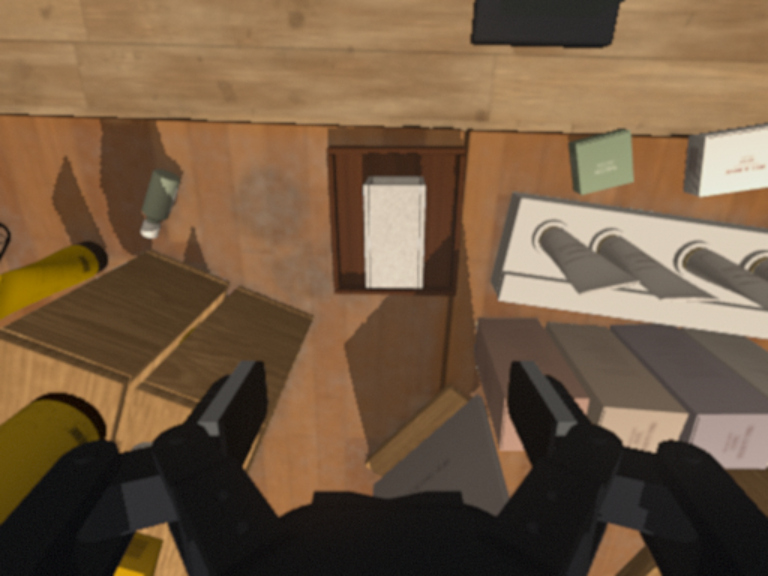

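Emit:
send_rows:
  moves:
    - [[0,4,0],0,0]
    - [[0,4.8,0],0,0]
    - [[0,4.8,0],0.03,0]
    - [[0,4.8,0],0.03,0]
    - [[0,4.8,0],0.03,0]
    - [[0,4.8,0],0.03,0]
    - [[0,4.8,0],0.03,0]
    - [[0,4.8,0],0.03,0]

```text
time_s: 13.7
tool_pos: [0.4312, 0.0396, 0.2757]
eef_rot: [-0.082, 0.68, 0.063, 0.726]
ft_force: [0.6, -0.0, -0.0]
width: 0.0852
```

Emit:
send_rows:
  moves:
    - [[0,4.8,0],0,0]
    - [[0,4.8,0],0,0]
    - [[0,4.8,0],0,0]
    - [[0,4.8,0],0,0]
    - [[0,4.8,0],0,0]
    - [[0,3,0],0,0]
    - [[0,0,0],0,0]
    - [[0,0,0],0,0]

```text
time_s: 14.5
tool_pos: [0.4212, 0.3252, 0.2602]
eef_rot: [-0.088, 0.687, 0.065, 0.718]
ft_force: [0.7, -0.1, 0.5]
width: 0.085
```

```bash
python3 -c "
from h import *
st()
im,o=shot('w12')
cv2.imwrite('pics/w12b.png',cv2.resize(im,None,fx=1.5,fy=1.5))
"
```

```text
t 14.5 pos [42.12 32.52 26.02] yaw 0.2184 tilt toolx [ 0.048 -0.028 -0.998] zy -0.037 w 85.0 F [ 0.7 -0.1  0.5] M [-0.    0.04  0.01]
t 14.5 pos [0.4212 0.3252 0.2602] yaw 0.2184 vel 0.028 w 0.085 F [ 0.7 -0.1  0.5]
```

View pics/w12b.png

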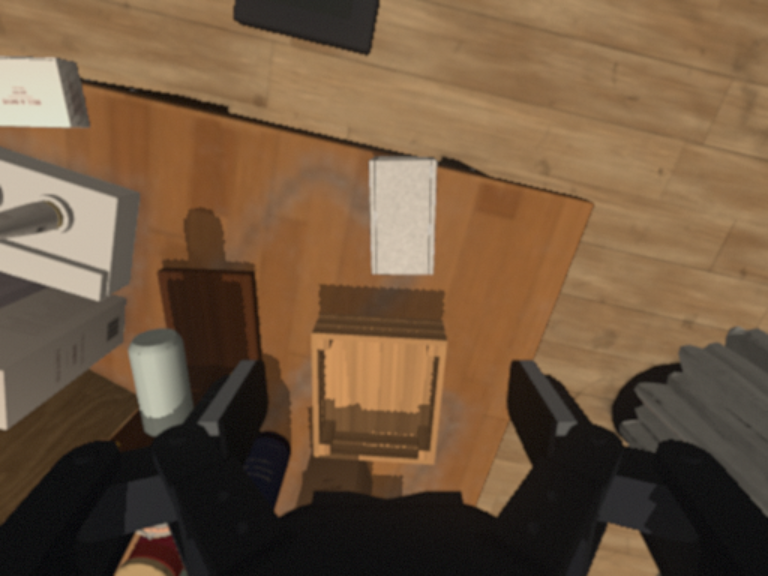

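```bash
python3 - <<'E'
from h import *
o=load("w12"); s=lambda a:np.array(a)/1.5-.2
print(rectfit("wrist",s([(433,275),(372,275),(370,158),(437,160)]),.1,.056,.056,o,.22))
print("crate",rectfit("wrist",s([(436,463),(313,456),(313,335),(446,337)]),.154,.134,.048,o,.15))
o=load("w11"); print("sleeve b",rectfit("wrist",s([(424,289),(365,288),(364,183),(425,183)]),.1,.056,.062,o,.02), "tray",rectfit("wrist",s([(456,294),(335,292),(328,149),(466,149)]),.154,.134,.026,o,.02))
E
```

```text
(array([0.4067, 0.3272, 0.2178]), np.float64(1.11), array([ 0. , -0.3, -0.3, -0.8, -0.1,  1.1,  0.4, -0.2]))
crate (array([0.6015, 0.3446, 0.185 ]), np.float64(1.54), array([-0.4, -0. ,  1.5,  0.4, -1.4, -1.5,  0.4,  1.3]))
sleeve b (array([ 0.4556, -0.3482,  0.0367]), np.float64(1.21), array([-0.9, -1.2,  0.8, -1. , -0.4,  0.9,  0.4,  0.9])) tray (array([ 0.4535, -0.3479,  0.0305]), np.float64(1.52), array([ 0.5,  1.5, -0.4,  1.4, -0.9, -1.2,  0.7, -0.9]))
```

Emit:
send_rows:
  moves:
    - [[-1.2,0.2,-2],0.005,0]
    - [[-0.2,0,-4],0,0]
    - [[-0.2,0,-4],0,0]
    - [[-0.2,0,-4],0,0]
    - [[0,0,-2],0,0]
    - [[0,0,0],0,0]

```text
time_s: 15.15
tool_pos: [0.4025, 0.3173, 0.0946]
eef_rot: [-0.086, 0.687, 0.062, 0.719]
ft_force: [-0.6, -1.1, 0.5]
width: 0.0852
```

```bash
python3 -c "
from h import *
st()
"
```

```text
t 15.15 pos [40.25 31.73  9.46] yaw 0.2107 tilt toolx [ 0.048 -0.029 -0.998] zy -0.038 w 85.2 F [-0.6 -1.1  0.5] M [-0.04  0.11  0.  ]
```

Emit:
send_rows:
  moves:
    - [[0.2,0.9,-0.5],0.012,0]
    - [[0,0,-2],0,0]
    - [[0,0,-2],0,0]
    - [[0,0,-1],0,0]
    - [[0,0,0],0,0]

```text
time_s: 15.65
tool_pos: [0.4104, 0.3275, 0.0438]
eef_rot: [-0.087, 0.683, 0.067, 0.722]
ft_force: [0.1, -1.3, -0.2]
width: 0.0855
```

```bash
python3 -c "
from h import *
st()
im,o=shot('w13')
crop('w13b',im,130,100,260,195,3)
"
```

```text
t 15.65 pos [41.04 32.75  4.38] yaw 0.2193 tilt toolx [ 0.057 -0.023 -0.998] zy -0.035 w 85.5 F [ 0.1 -1.3 -0.2] M [0.04 0.04 0.02]
t 15.65 pos [0.4104 0.3275 0.0438] yaw 0.2193 vel 0.029 w 0.0855 F [ 0.1 -1.3 -0.2]
```

View pics/w13b.png

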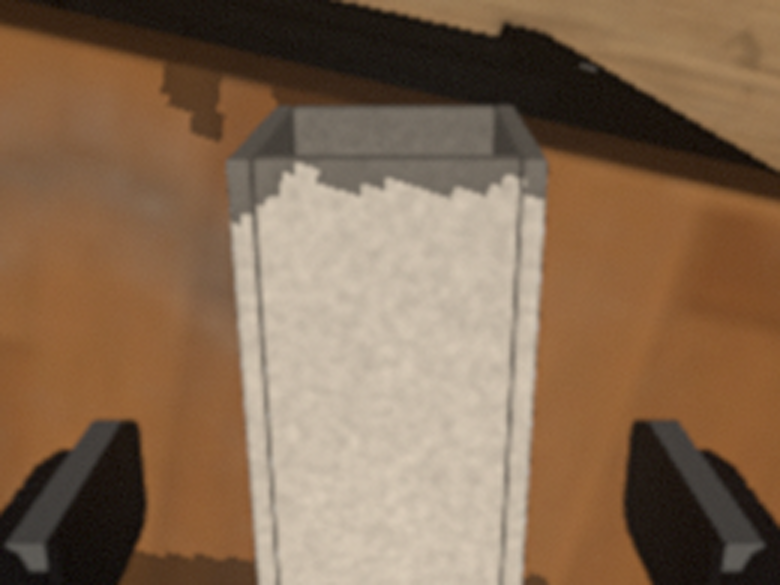

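Emit:
send_rows:
  moves:
    - [[-0.4,-0.05,-0.7],0.006,0]
    - [[0,0,-0.4],0,0]
    - [[0,0,0],0,0.6]
    - [[0,0,0],0,0.8]
    - [[0,0,0],0,1]
    - [[0,0,0],0,1]
    - [[0,0,0],0,1]

```text
time_s: 16.4
tool_pos: [0.4089, 0.3294, 0.0375]
eef_rot: [-0.088, 0.681, 0.071, 0.724]
ft_force: [0.4, -0.3, -0.1]
width: 0.0515
```

```bash
python3 -c "
from h import *
st()
im,o=shot('w14')
crop('w14b',im,130,100,260,195,3)
"
```

```text
t 16.4 pos [40.89 32.94  3.75] yaw 0.2265 tilt toolx [ 0.064 -0.018 -0.998] zy -0.032 w 51.5 F [ 0.4 -0.3 -0.1] M [0.01 0.06 0.  ]
t 16.4 pos [0.4089 0.3294 0.0375] yaw 0.2265 vel 0.003 w 0.0515 F [ 0.4 -0.3 -0.1]
```

View pics/w14b.png

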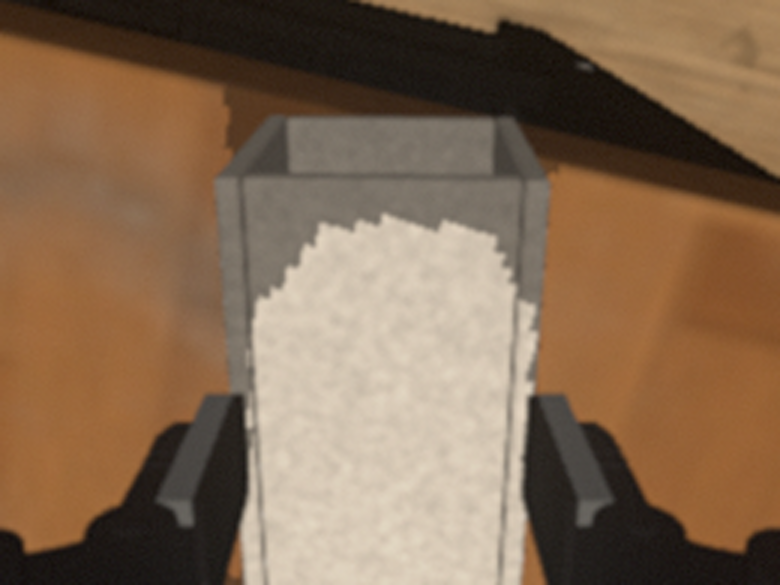

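Emit:
send_rows:
  moves:
    - [[0,0,1],0,1]
    - [[0,0,3],0,1]
    - [[0,-0.5,3],-0.02,1]
    - [[0,-2,1],-0.02,1]
    - [[0,0,0],0,1]
    - [[0,0,0],0,1]

```text
time_s: 17.05
tool_pos: [0.4082, 0.3035, 0.1218]
eef_rot: [-0.074, 0.683, 0.056, 0.725]
ft_force: [0.0, 0.6, -0.9]
width: 0.0515
```

```bash
python3 -c "
from h import *
st()
im,o=shot('w15')
crop('w15b',im,130,100,260,195,3)
"
```

```text
t 17.05 pos [40.82 30.35 12.18] yaw 0.1855 tilt toolx [ 0.062 -0.021 -0.998] zy -0.032 w 51.5 F [ 0.   0.6 -0.9] M [ 0.04  0.08 -0.  ]
t 17.05 pos [0.4082 0.3035 0.1218] yaw 0.1855 vel 0.018 w 0.0515 F [ 0.   0.6 -0.9]
```

View pics/w15b.png

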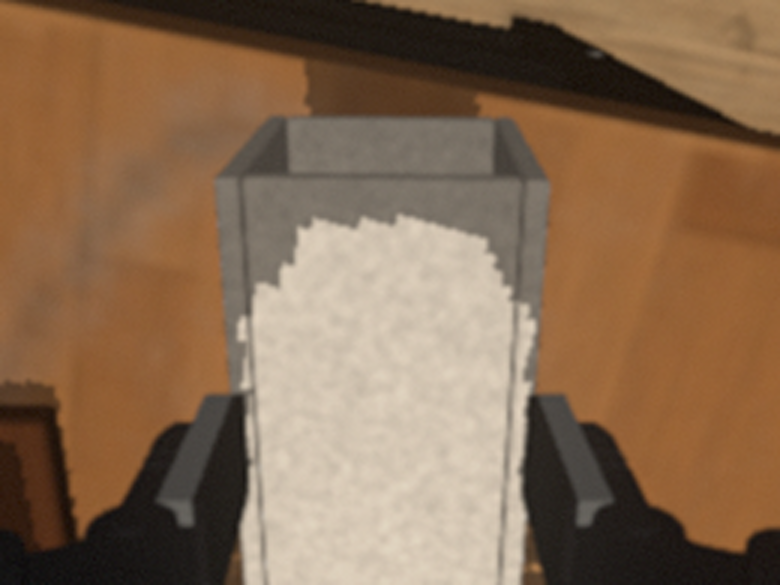

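```bash
python3 -c "
from h import *
crop('w15c',cv2.imread('pics/w15.png'),180,140,160,200,3)
"
```

```text
(no output)
```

View pics/w15c.png

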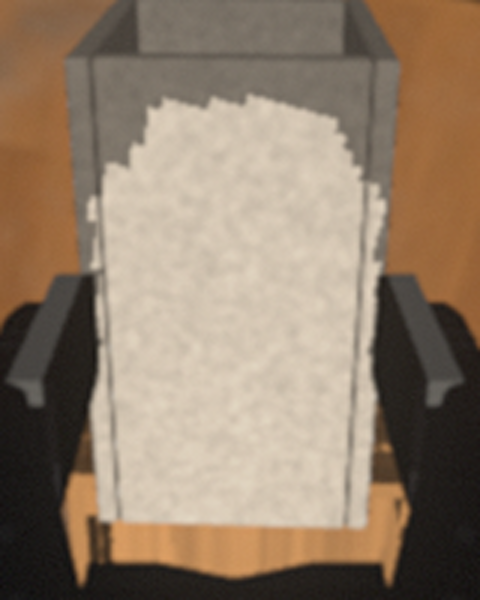

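```bash
cat >> h.py <<'E'
def pnp(name,uv):
    """top-face corners FL,FR,NR,NL in wrist image -> sleeve mid offset from TCP (world) & axes"""
    o=load(name); c,M=w2c("wrist",{k:np.array(v) for k,v in o.items()}); f,cx,cy=K(c)
    b=np.array([[.05,.028,.028],[.05,-.028,.028],[-.05,-.028,.028],[-.05,.028,.028]])
    Km=np.array([[f,0,cx],[0,f,cy],[0,0,1]]); F=np.diag([1,-1,-1.])
    ok,rv,tv=cv2.solvePnP(b,np.array(uv,float),Km,None); Rc=F@cv2.Rodrigues(rv)[0]; t=F@tv.ravel()
    Rw=M[:3,:3].T@Rc; p=M[:3,:3].T@(t-M[:3,3]); print(name,"mid-TCP mm",((p-o['tool_pos'])*1000).round(1),"xaxis",Rw[:,0].round(3),"zaxis",Rw[:,2].round(3))
E
python3 - <<'E'
from h import *
pnp("w15",np.array([(368,527),(99,521),(66,57),(400,59)])/3+[180-.33,140-.33])
pnp("w5",np.array([(458,487),(318,487),(305,244),(470,244)])/1.5-.2)
E
```

```text
w15 mid-TCP mm [-1.2 -1.3 -9.5] xaxis [0.983 0.184 0.011] zaxis [-0.011  0.     1.   ]
w5 mid-TCP mm [ 2.4 -0.5 -6.8] xaxis [0.981 0.185 0.055] zaxis [-0.055 -0.007  0.998]
```

Emit:
send_rows:
  moves:
    - [[0.5,-4,0],0,1]
    - [[0.8,-4.3,0],0,1]
    - [[0.8,-4.3,0],0,1]
    - [[0.8,-3,0],0,1]
    - [[0.5,0,0],0,1]
    - [[0,0,0],0,1]

```text
time_s: 17.7
tool_pos: [0.4411, 0.1457, 0.1175]
eef_rot: [-0.077, 0.684, 0.059, 0.723]
ft_force: [-0.7, -0.1, -1.3]
width: 0.0513
```

```bash
cat >> h.py <<'E'
OFF=(-.001,-.001,-.0095)
E
python3 -c "
from h import *
gs(OFF)"
```

```text
t 17.7 pos [44.11 14.57 11.75] yaw 0.1932 tilt toolx [ 0.057 -0.02  -0.998] zy -0.031 w 51.3 F [-0.7 -0.1 -1.3] M [0.04 0.08 0.01]
gauge frame mid mm [-181.8   17.1   -2. ] dyaw 0.0102
```

Emit:
send_rows:
  moves:
    - [[0.2,-0.9,0.2],-0.005,1]
    - [[0.2,-0.8,0.1],-0.004,1]
    - [[1,0.2,0.1],0,1]
    - [[1,0.2,0.1],0,1]
    - [[0,0,0],0,1]

```text
time_s: 18.2
tool_pos: [0.4664, 0.1348, 0.122]
eef_rot: [-0.075, 0.685, 0.057, 0.722]
ft_force: [-1.1, -0.1, -1.3]
width: 0.0515
```

```bash
python3 -c "
from h import *
gs(OFF)"
```

```text
t 18.2 pos [46.64 13.48 12.2 ] yaw 0.1885 tilt toolx [ 0.055 -0.02  -0.998] zy -0.03 w 51.5 F [-1.1 -0.1 -1.3] M [ 0.04  0.02 -0.  ]
gauge frame mid mm [-158.9    1.8    2.5] dyaw 0.0055
```

Emit:
send_rows:
  moves:
    - [[0.5,-0.08,-0.15],-0.003,1]
    - [[0.5,0.08,-0.05],0,1]
    - [[0,0,0],0,1]

```text
time_s: 18.5
tool_pos: [0.4776, 0.1358, 0.1197]
eef_rot: [-0.074, 0.685, 0.057, 0.722]
ft_force: [0.0, 0.0, -0.5]
width: 0.0517
```

```bash
python3 -c "
from h import *
gs(OFF)
shot('w16'); crop('w16c',cv2.imread('pics/w16.png'),180,140,160,200,3)
im=ctrl.get_image('scene')[:,:,::-1]; crop('s16',im,170,110,100,110,5)
"
```

```text
t 18.5 pos [47.76 13.58 11.97] yaw 0.1868 tilt toolx [ 0.055 -0.02  -0.998] zy -0.03 w 51.7 F [ 0.   0.  -0.5] M [-0.02  0.04  0.03]
gauge frame mid mm [-147.7    0.6    0.2] dyaw 0.0038
t 18.5 pos [0.4776 0.1358 0.1197] yaw 0.1868 vel 0.007 w 0.0517 F [ 0.   0.  -0.5]
```

View pics/w16c.png

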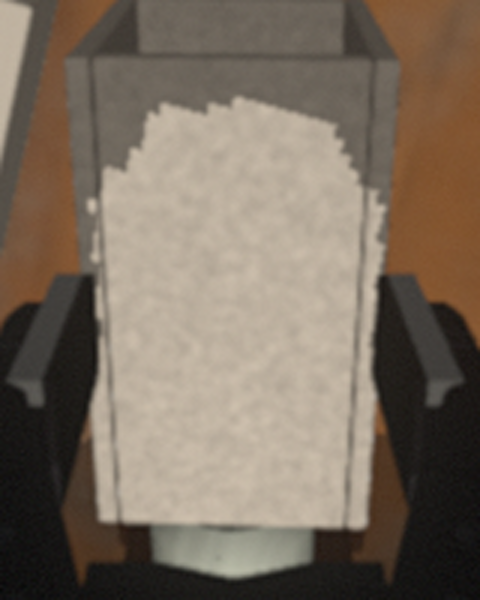

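View pics/s16.png

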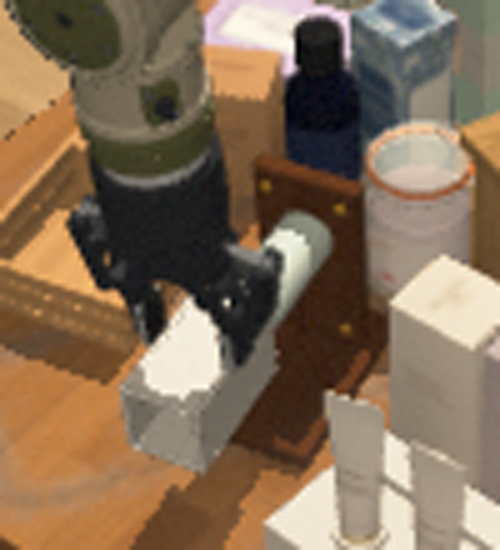

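Emit:
send_rows:
  moves:
    - [[0.5,0.08,-0.02],-0.002,1]
    - [[0.5,0.09,0],0,1]
    - [[0.4,0.07,0],0,1]
    - [[0,0,0],0,1]

```text
time_s: 19.0
tool_pos: [0.4916, 0.1382, 0.1195]
eef_rot: [-0.074, 0.685, 0.056, 0.722]
ft_force: [-0.2, -0.1, -1.7]
width: 0.0514
```

```bash
python3 -c "
from h import *
gs(OFF)"
```

```text
t 19.0 pos [49.16 13.82 11.95] yaw 0.1846 tilt toolx [ 0.054 -0.02  -0.998] zy -0.03 w 51.4 F [-0.2 -0.1 -1.7] M [0.02 0.01 0.01]
gauge frame mid mm [-133.6    0.5    0. ] dyaw 0.0016
```

Emit:
send_rows:
  moves:
    - [[0.5,0.09,0],0,1]
    - [[0.5,0.09,0],0,1]
    - [[0.5,0.09,0],0,1]
    - [[0.5,0.09,0],0,1]
    - [[0,0,0],0,1]

```text
time_s: 19.5
tool_pos: [0.5137, 0.1421, 0.1195]
eef_rot: [-0.074, 0.685, 0.056, 0.722]
ft_force: [-0.5, -0.2, -0.7]
width: 0.0515
```

```bash
python3 -c "
from h import *
gs(OFF)"
```

```text
t 19.5 pos [51.37 14.21 11.95] yaw 0.1845 tilt toolx [ 0.054 -0.02  -0.998] zy -0.03 w 51.5 F [-0.5 -0.2 -0.7] M [0.03 0.06 0.  ]
gauge frame mid mm [-111.1    0.3    0. ] dyaw 0.0015
```

Emit:
send_rows:
  moves:
    - [[0.3,0.055,0],0,1]
    - [[0.3,0.055,0],0,1]
    - [[0.2,0.04,0],0,1]
    - [[0.2,0.04,0],0,1]
    - [[0.2,0.04,0],0,1]
    - [[0.2,0.04,0],0,1]
    - [[0.2,0.04,0],0,1]

```text
time_s: 20.2
tool_pos: [0.5304, 0.1454, 0.1193]
eef_rot: [-0.074, 0.686, 0.056, 0.722]
ft_force: [0.8, -0.4, -1.5]
width: 0.0511
```

```bash
python3 -c "
from h import *
gs(OFF)"
```

```text
t 20.2 pos [53.04 14.54 11.93] yaw 0.1846 tilt toolx [ 0.053 -0.02  -0.998] zy -0.029 w 51.1 F [ 0.8 -0.4 -1.5] M [0.02 0.08 0.03]
gauge frame mid mm [-94.1   0.6  -0.2] dyaw 0.0016
```

Past the jam point with no force: this one fits. Continue to home.

Emit:
send_rows:
  moves:
    - [[0.5,0.08,0.01],0,1]
    - [[0.5,0.09,0.01],0,1]
    - [[0.5,0.09,0],0,1]
    - [[0.5,0.09,0],0,1]
    - [[0.5,0.09,0],0,1]
    - [[0.4,0.07,0],0,1]
    - [[0,0,0],0,1]

```text
time_s: 20.9
tool_pos: [0.5628, 0.1511, 0.1195]
eef_rot: [-0.074, 0.685, 0.056, 0.722]
ft_force: [-0.7, 0.7, -1.2]
width: 0.0517
```

```bash
python3 -c "
from h import *
gs(OFF)"
```

```text
t 20.9 pos [56.28 15.11 11.95] yaw 0.1845 tilt toolx [ 0.054 -0.02  -0.998] zy -0.03 w 51.7 F [-0.7  0.7 -1.2] M [-0.01  0.08  0.01]
gauge frame mid mm [-61.2   0.2  -0. ] dyaw 0.0015
```

Emit:
send_rows:
  moves:
    - [[0.25,0.045,0],0,1]
    - [[0.2,0.04,0],0,1]
    - [[0.2,0.04,0],0,1]
    - [[0.15,0.03,0],0,1]

```text
time_s: 21.3
tool_pos: [0.5709, 0.1527, 0.1193]
eef_rot: [-0.074, 0.686, 0.056, 0.722]
ft_force: [-0.3, 0.1, -0.7]
width: 0.0512
```

```bash
python3 -c "
from h import *
gs(OFF)"
```

```text
t 21.3 pos [57.09 15.27 11.93] yaw 0.1845 tilt toolx [ 0.053 -0.02  -0.998] zy -0.029 w 51.2 F [-0.3  0.1 -0.7] M [-0.01  0.04  0.04]
gauge frame mid mm [-53.    0.3  -0.2] dyaw 0.0015
```

Emit:
send_rows:
  moves:
    - [[0.15,0.03,0],0,1]
    - [[0.12,0.02,0],0,1]
    - [[0.12,0.02,0],0,1]

```text
time_s: 21.6
tool_pos: [0.5743, 0.1533, 0.1191]
eef_rot: [-0.074, 0.686, 0.056, 0.721]
ft_force: [-3.0, -0.1, -0.9]
width: 0.0514
```

```bash
python3 -c "
from h import *
gs(OFF)"
```

```text
t 21.6 pos [57.43 15.33 11.91] yaw 0.1847 tilt toolx [ 0.052 -0.02  -0.998] zy -0.03 w 51.4 F [-3.  -0.1 -0.9] M [-0.12  0.73  0.07]
gauge frame mid mm [-49.5   0.3  -0.4] dyaw 0.0017
```

Contact with the board, -3 N at -49.5 mm. One more light press and hold.

Emit:
send_rows:
  moves:
    - [[0.12,0.02,0.02],0,1]
    - [[0.05,0.01,0],0,1]
    - [[0,0,0],0,1]

```text
time_s: 21.9
tool_pos: [0.5742, 0.1533, 0.1187]
eef_rot: [-0.074, 0.688, 0.056, 0.72]
ft_force: [-2.0, 0.2, -0.2]
width: 0.0513
```

```bash
python3 -c "
from h import *
gs(OFF)
im=ctrl.get_image('scene')[:,:,::-1]; crop('s17',im,170,110,100,110,5)
"
```

```text
t 21.9 pos [57.42 15.33 11.87] yaw 0.1848 tilt toolx [ 0.048 -0.021 -0.999] zy -0.03 w 51.3 F [-2.   0.2 -0.2] M [-0.06  0.24  0.02]
gauge frame mid mm [-49.6   0.3  -0.8] dyaw 0.0018
```

View pics/s17.png

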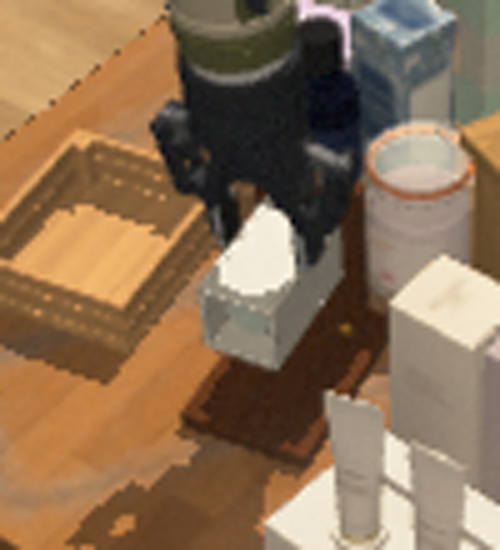

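Emit:
send_rows:
  moves:
    - [[-0.5,-0.09,0.05],0,1]
    - [[-1.5,-0.28,0],0,1]
    - [[-1.5,-0.28,0],0,1]
    - [[-1.5,-0.28,0],0,1]
    - [[-1.2,-0.22,0],0,1]
    - [[0,0,0],0,1]

```text
time_s: 22.55
tool_pos: [0.5131, 0.1419, 0.1205]
eef_rot: [-0.073, 0.685, 0.056, 0.723]
ft_force: [1.3, -0.5, -0.5]
width: 0.0512
```

```bash
python3 -c "
from h import *
gs(OFF)"
```

```text
t 22.55 pos [51.31 14.19 12.05] yaw 0.1844 tilt toolx [ 0.056 -0.019 -0.998] zy -0.029 w 51.2 F [ 1.3 -0.5 -0.5] M [-0.04  0.06  0.04]
gauge frame mid mm [-111.7    0.3    1. ] dyaw 0.0014
```

Emit:
send_rows:
  moves:
    - [[-1,-0.18,-0.05],0,1]
    - [[-1.5,-0.28,0],0,1]
    - [[-1.5,-0.28,0],0,1]
    - [[-1.5,-0.28,0],0,1]
    - [[-0.5,0,0],0,1]
    - [[0,0,0],0,1]

```text
time_s: 23.15
tool_pos: [0.4537, 0.1318, 0.1211]
eef_rot: [-0.073, 0.682, 0.056, 0.725]
ft_force: [0.2, -0.2, -0.6]
width: 0.0515
```

```bash
python3 -c "
from h import *
gs(OFF)"
```

```text
t 23.15 pos [45.37 13.18 12.11] yaw 0.1841 tilt toolx [ 0.063 -0.018 -0.998] zy -0.029 w 51.5 F [ 0.2 -0.2 -0.6] M [ 0.03  0.03 -0.01]
gauge frame mid mm [-172.     1.1    1.6] dyaw 0.0011
```

Emit:
send_rows:
  moves:
    - [[0,1,3],0,1]
    - [[0,4,3],-0.01,1]
    - [[0,4.5,0],-0.01,1]
    - [[0,4.5,0],0,1]
    - [[1,4,0],0,1]
    - [[3,1,0],0,1]
    - [[4,0,0],0,1]
    - [[4,0,0],0,1]

```text
time_s: 23.95
tool_pos: [0.5788, 0.335, 0.1856]
eef_rot: [-0.065, 0.68, 0.051, 0.729]
ft_force: [0.4, 0.3, -1.1]
width: 0.0515
```

Emit:
send_rows:
  moves:
    - [[1,0,0],0,1]
    - [[0,0,0],0,1]
    - [[0,0,0],0,1]

```text
time_s: 24.25
tool_pos: [0.596, 0.336, 0.1825]
eef_rot: [-0.064, 0.679, 0.051, 0.729]
ft_force: [-0.0, 0.8, -0.3]
width: 0.0516
```

```bash
python3 -c "
from h import *
st()
im,o=shot('w18')
cv2.imwrite('pics/w18b.png',cv2.resize(im,None,fx=1.5,fy=1.5))
"
```

```text
t 24.25 pos [59.6  33.6  18.25] yaw 0.1629 tilt toolx [ 0.072 -0.013 -0.997] zy -0.025 w 51.6 F [-0.   0.8 -0.3] M [0.03 0.13 0.  ]
t 24.25 pos [0.596  0.336  0.1825] yaw 0.1629 vel 0.019 w 0.0516 F [-0.   0.8 -0.3]
```

View pics/w18b.png

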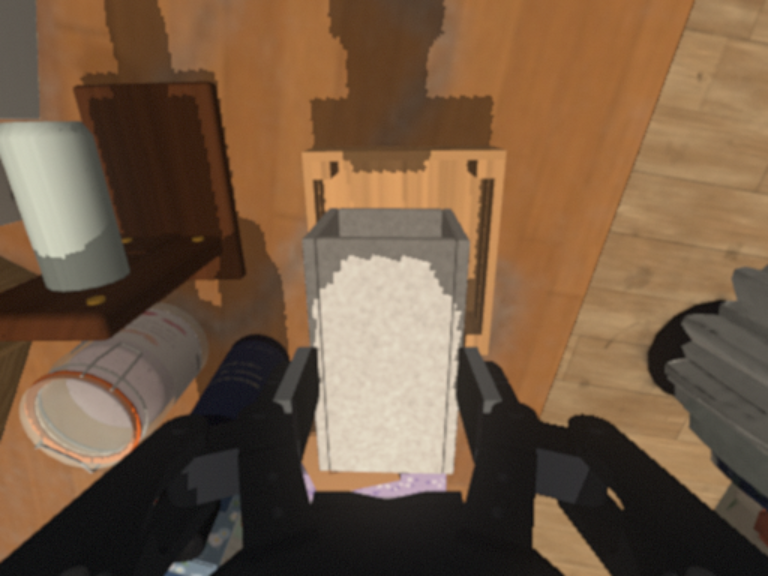

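```bash
python3 - <<'E'
from h import *
o=load("w18"); P=unproj("wrist",np.array([(303,152),(505,150)])/1.5-.2,.048,o); print(P.round(4), np.arctan2(P[1]-P[0],1)); m=P.mean(0)[:2]; a=np.arctan2(-(P[1]-P[0])[0],(P[1]-P[0])[1]); print(a, m+.077*np.array([np.cos(a),np.sin(a)]))
# bystanders from the top image
tl=lambda a:np.array(a)/2.6667+[70-.3,50-.3]
print("bottle top",unproj("top",tl([(247,148)]),.178).round(3),"carton",unproj("top",tl([(178,165)]),.098).round(3))
E
```

```text
[[0.5378 0.2656 0.048 ]
 [0.515  0.3965 0.048 ]] [-0.02277611  0.13013019  0.        ]
0.17233981340744067 [0.60229259 0.34423155]
bottle top [[0.741 0.238 0.178]] carton [[0.747 0.325 0.098]]
```

Emit:
send_rows:
  moves:
    - [[0.5,0.9,-1],0,1]
    - [[0,0,-3],0,1]
    - [[-0.1,0,-3],0,1]
    - [[0,0,-1],0,1]
    - [[0,0,0],0,1]

```text
time_s: 24.8
tool_pos: [0.5975, 0.3481, 0.1012]
eef_rot: [-0.064, 0.678, 0.052, 0.73]
ft_force: [-0.5, 0.6, -1.3]
width: 0.0516
```

```bash
python3 -c "
from h import *
st()
im,o=shot('w19')
cv2.imwrite('pics/w19b.png',cv2.resize(im,None,fx=1.5,fy=1.5))
"
```

```text
t 24.8 pos [59.75 34.81 10.12] yaw 0.1657 tilt toolx [ 0.075 -0.011 -0.997] zy -0.023 w 51.6 F [-0.5  0.6 -1.3] M [-0.02  0.13 -0.04]
t 24.8 pos [0.5975 0.3481 0.1012] yaw 0.1657 vel 0.009 w 0.0516 F [-0.5  0.6 -1.3]
```

View pics/w19b.png

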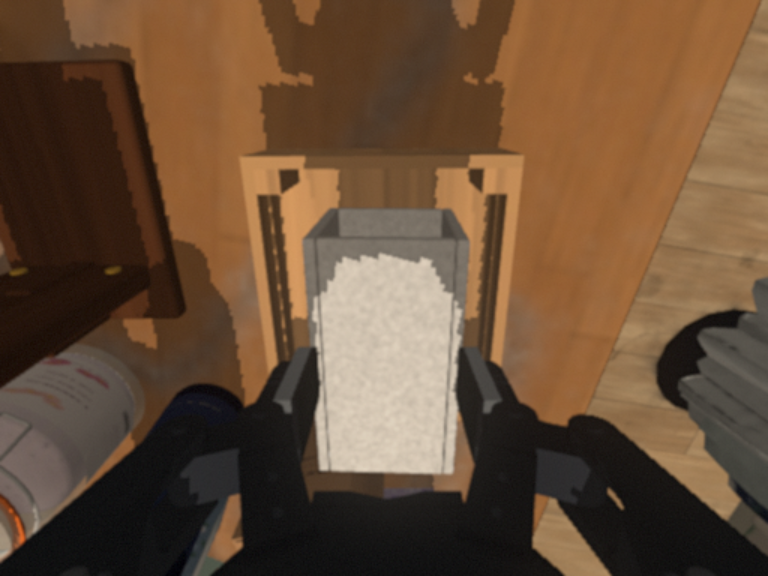

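Emit:
send_rows:
  moves:
    - [[0.2,-0.3,-1.5],0,1]
    - [[0,0,-2],0,1]
    - [[0,0,-1.2],0,1]
    - [[0,0,0],0,1]

```text
time_s: 25.25
tool_pos: [0.6031, 0.3478, 0.061]
eef_rot: [-0.063, 0.674, 0.054, 0.734]
ft_force: [-0.5, 0.7, -0.6]
width: 0.0517
```

```bash
python3 -c "
from h import *
st()
"
```

```text
t 25.25 pos [60.31 34.78  6.1 ] yaw 0.1665 tilt toolx [ 0.085 -0.006 -0.996] zy -0.02 w 51.7 F [-0.5  0.7 -0.6] M [-0.02  0.07 -0.01]
```

Emit:
send_rows:
  moves:
    - [[-0.2,-0.3,-0.8],0,1]
    - [[0,0,-0.6],0,1]
    - [[0,0,0],0,1]

```text
time_s: 25.55
tool_pos: [0.6026, 0.3454, 0.0493]
eef_rot: [-0.062, 0.673, 0.054, 0.735]
ft_force: [0.4, 0.0, -0.2]
width: 0.0515
```

```bash
python3 -c "
from h import *
st()
"
```

```text
t 25.55 pos [60.26 34.54  4.93] yaw 0.1665 tilt toolx [ 0.089 -0.004 -0.996] zy -0.019 w 51.5 F [ 0.4  0.  -0.2] M [ 0.01  0.11 -0.01]
```

Emit:
send_rows:
  moves:
    - [[-0.1,0,-0.3],0,1]
    - [[0,0,0],0,1]
    - [[0,0,0],0,0.3]
    - [[0,0,0],0,0.22]
    - [[0,0,0],0,0.18]
    - [[0,0,0],0,0.18]

```text
time_s: 26.15
tool_pos: [0.603, 0.3461, 0.0483]
eef_rot: [-0.062, 0.671, 0.055, 0.737]
ft_force: [0.5, -0.1, 0.1]
width: 0.0695
```

```bash
python3 -c "
from h import *
st()
im,o=shot('w20')
cv2.imwrite('pics/w20b.png',cv2.resize(im,None,fx=1.5,fy=1.5))
"
```

```text
t 26.15 pos [60.3  34.61  4.83] yaw 0.1664 tilt toolx [ 0.093 -0.003 -0.996] zy -0.018 w 69.5 F [ 0.5 -0.1  0.1] M [-0.01  0.04  0.04]
t 26.15 pos [0.603  0.3461 0.0483] yaw 0.1664 vel 0.003 w 0.0695 F [ 0.5 -0.1  0.1]
```

View pics/w20b.png

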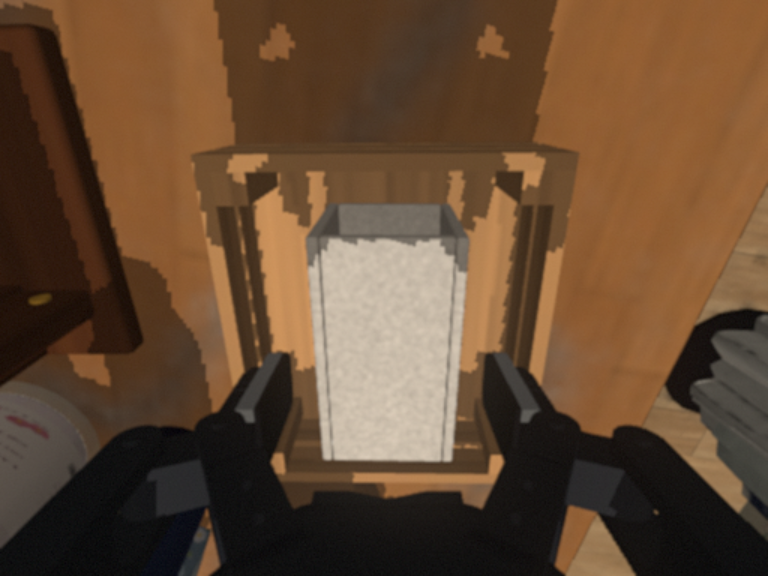

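Released inside the crate, between the walls. Lift away, then check.

Emit:
send_rows:
  moves:
    - [[0,0,1.5],0,0.18]
    - [[-0.2,0,3],0,0.18]
    - [[-0.3,0,4],0,0.18]
    - [[-0.5,0,4.5],0,0]
    - [[-2,0,4.5],0,0]
    - [[-3,0,3],0,0]
    - [[-3,0,0],0,0]
    - [[0,0,0],0,0]

```text
time_s: 27.0
tool_pos: [0.5081, 0.3442, 0.2592]
eef_rot: [-0.061, 0.672, 0.054, 0.736]
ft_force: [-0.1, 0.4, 0.2]
width: 0.0854
```

```bash
python3 -c "
from h import *
st()
im,o=shot('w21')
cv2.imwrite('pics/w21b.png',cv2.resize(im,None,fx=1.5,fy=1.5))
cv2.imwrite('pics/t21.png',cv2.resize(ctrl.get_image('top')[:,:,::-1],None,fx=1.5,fy=1.5))
cv2.imwrite('pics/s21.png',cv2.resize(ctrl.get_image('scene')[:,:,::-1],None,fx=1.5,fy=1.5))
"
```

```text
t 27.0 pos [50.81 34.42 25.92] yaw 0.1645 tilt toolx [ 0.09  -0.003 -0.996] zy -0.018 w 85.4 F [-0.1  0.4  0.2] M [0.05 0.06 0.01]
t 27.0 pos [0.5081 0.3442 0.2592] yaw 0.1645 vel 0.092 w 0.0854 F [-0.1  0.4  0.2]
```

View pics/w21b.png

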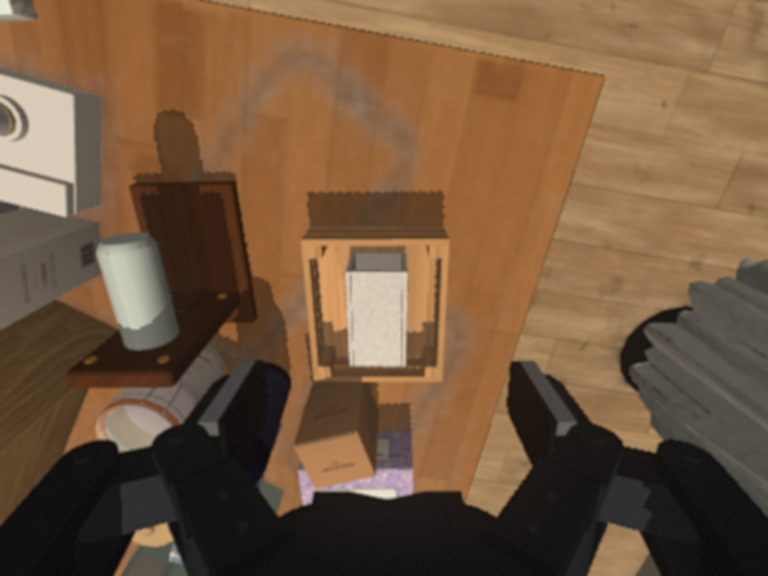

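View pics/s21.png

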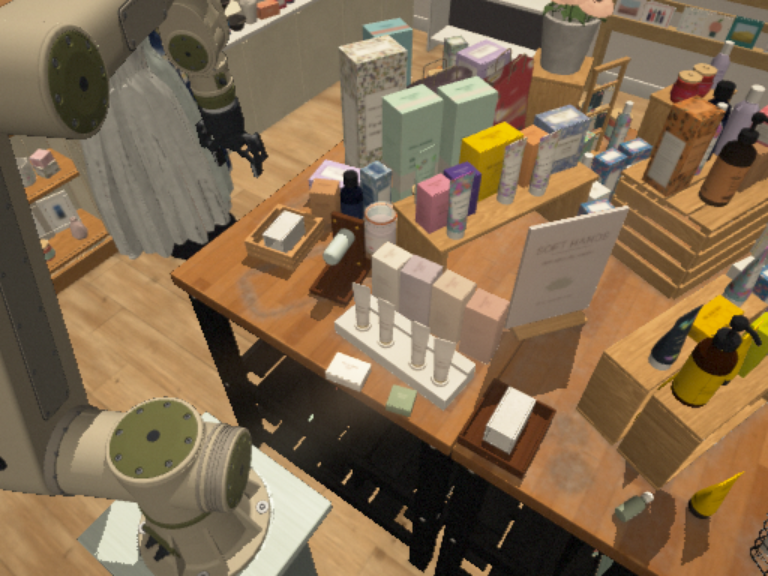

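View pics/t21.png

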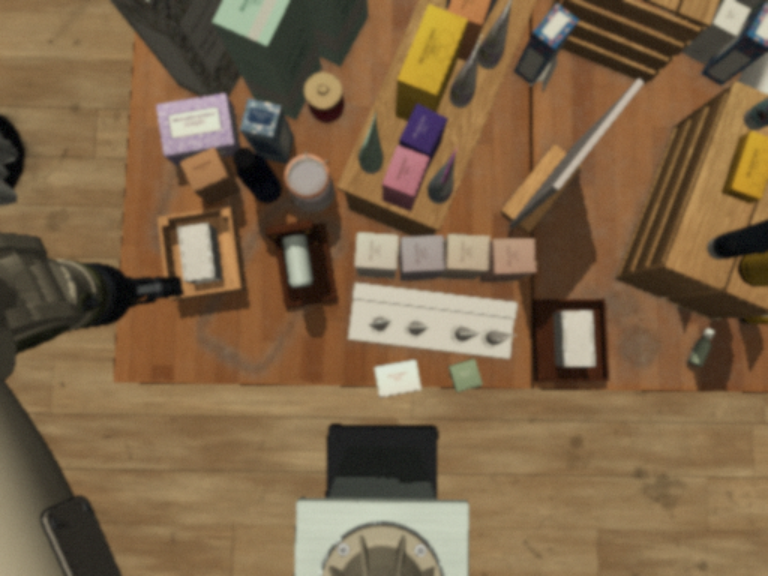

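```bash
python3 - <<'E'
from h import *
o=load("w21"); s=lambda a:np.array(a)/1.5-.2
print("a",rectfit("wrist",s([(406,367),(349,365),(347,270),(408,270)]),.1,.056,.062,o,.17))
print("crate",rectfit("wrist",s([(442,382),(311,381),(303,240),(449,239)]),.154,.134,.048,o,.17))
t=cv2.imread("pics/t21.png"); crop("t21z",cv2.resize(t,(512,384)),90,80,250,180,3)
E
```

```text
a (array([0.6002, 0.3455, 0.1544]), np.float64(0.89), array([-0.1, -0.9,  0.1, -0.2, -0.5,  0.2,  0.5,  0.8]))
crate (array([0.6028, 0.3441, 0.1624]), np.float64(1.38), array([-0.7,  0. ,  1.4, -0.3, -1. , -0.5,  0.4,  0.7]))
```

Emit:
send_rows:
  moves:
    - [[0,0,0.5],0,0]
    - [[0,0,0],0,0]
    - [[0,0,0],0,0]

```text
time_s: 27.45
tool_pos: [0.5132, 0.3435, 0.2604]
eef_rot: [-0.061, 0.673, 0.052, 0.735]
ft_force: [-0.1, 0.3, -0.8]
width: 0.0854
```

Both lie near the centres of their containers; nothing is touched. Handing in.

```bash
python3 -c "
from h import *
st(); print(ctrl.finish_job())"
```

```text
t 27.45 pos [51.32 34.35 26.04] yaw 0.1611 tilt toolx [ 0.088 -0.005 -0.996] zy -0.019 w 85.4 F [-0.1  0.3 -0.8] M [-0.04  0.09 -0.01]
the job is handed in; nothing more can be done
None
```

Both sleeves are gauged and put away, and the job was handed in at 27.5 s. The hand-in gave no verdict.

- **Right-hand sleeve:** it jammed with its middle 99 to 100 mm from the pin root, at about 7 N of wrist force. I pulled it off and laid it flat in the dark tray. The wrist picture puts it about 2 mm from the tray centre.
- **Left-hand sleeve:** it slid past the jam point without resistance and met the board with its middle 49.5 mm from the root, at about 3 N. I pulled it off and laid it flat in the crate, about 3 mm from the centre.

In the final pictures both sleeves lie flat. The bottle, brown carton and soap carton look to be where they started; I judged that by eye and did not measure it. The gripper was open, about 26 cm above the counter, and touching nothing.

Two readings were off:

- **Tool tilt:** the tool drifted up to 0.09 rad off vertical during the work. The rows could not correct this, but both slides and both placings still went cleanly.
- **Grip width:** it read 51 to 54 mm on the 56 mm sleeves. I saw no slipping in the pictures.

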